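# Make up the milling kit and the pipette-check kit

### The job

Make up the two kits: the two-compartment tray gets the full tin (one of the three look-alike tins is much heavier than the others - lift them to find it) and one of the two dropper bottles that stand among the stock; the four-compartment tray gets the larger brass weight, the red pipette bulb and the other dropper bottle. Stand everything upright on the tray floor, one thing to a compartment (any compartment of its tray), set down gently and not dropped; put any empty tin you lifted back where it stood and leave the smaller weight where it is.

Things in the scene. Friction and masses are not known exactly. Their poses are not given: they have to be found in the camera images.
- tray_two: Dark grey plastic kit tray with two square compartments in a row, 149 mm along its x by 76 mm along its y. Floor 3 mm thick; the walls and dividers are 3 mm thick and their tops are 12 mm above the worktop. Fixed to the worktop. Origin: centre of its underside, on the worktop. The compartments, 70 x 70 mm inside, are centred at x = -36.5 and +36.5 mm, y = 0 in its frame.
- tray_four: Dark grey plastic kit tray with four square compartments, two by two, 149 x 149 mm. Floor 3 mm thick; the walls and dividers are 3 mm thick and their tops are 12 mm above the worktop. Fixed to the worktop. Origin: centre of its underside, on the worktop. The compartments, 70 x 70 mm inside, are centred at x = +-36.5 mm, y = +-36.5 mm in its frame.
- tin_1_mid (a point): One of three identical closed metal tins with screw lids, upright: cylinder 48 mm in diameter, 60 mm tall. One of the three is full of steel balls (about 450 g), the other two are empty (about 80 g); only their weight tells which. The point is its centre, 30 mm above its underside; z up.
- tin_2_mid (a point): One of three identical closed metal tins with screw lids, upright: cylinder 48 mm in diameter, 60 mm tall. One of the three is full of steel balls (about 450 g), the other two are empty (about 80 g); only their weight tells which. The point is its centre, 30 mm above its underside; z up.
- tin_3_mid (a point): One of three identical closed metal tins with screw lids, upright: cylinder 48 mm in diameter, 60 mm tall. One of the three is full of steel balls (about 450 g), the other two are empty (about 80 g); only their weight tells which. The point is its centre, 30 mm above its underside; z up.
- bottle_1_mid (a point): One of two identical amber dropper bottles, upright: body 34 mm in diameter and straight up to about 55 mm, dark dropper cap on top (cap 22 mm wide from 67 to 80 mm up, rubber teat 13 mm wide above it), 107 mm tall in all, 60 g. The point is on its axis half-way up, 53.5 mm above its underside; z up. (Two more such bottles at the very back of the worktop, beyond x = 0.78 m, beside the wash bottle, are fixed and not part of the stock.)
- bottle_2_mid (a point): One of two identical amber dropper bottles, upright: body 34 mm in diameter and straight up to about 55 mm, dark dropper cap on top (cap 22 mm wide from 67 to 80 mm up, rubber teat 13 mm wide above it), 107 mm tall in all, 60 g. The point is on its axis half-way up, 53.5 mm above its underside; z up. (Two more such bottles at the very back of the worktop, beyond x = 0.78 m, beside the wash bottle, are fixed and not part of the stock.)
- weight_large_mid (a point): The larger of two brass weights, upright: round body 22 mm in diameter and 23 mm tall, with a round knob 12 mm wide on top, 34 mm tall in all, 100 g. The point is on its axis half-way up, 17 mm above its underside; z up.
- weight_small_mid (a point): The smaller of two brass weights of the same shape: 14 mm in diameter, 21 mm tall in all, 20 g. It is not needed. The point is on its axis half-way up, 10.5 mm above its underside; z up.
- bulb_mid (a point): Red rubber pipette bulb (behaves as rigid), standing on its flat foot: ball about 48 mm in diameter, widest about 25 mm above its underside, narrow neck on top, 72 mm tall in all, 35 g. The point is on its axis half-way up, 36 mm above its underside; z up.

How it is judged:
By the outcome, as a careful person would: the job done as asked, in the order asked, and still so for the second after the job is handed in, with the robot touching nothing.
It also fails if it takes over 122 s, if anything falls off the work surface, if the arm or the gripper's body presses on something with over 40 N, if the wrist force passes 120 N, or if a joint passes its speed limit or range.

### The arm

A 6-joint arm with a two-finger parallel gripper is mounted at the origin on a cart in front of the work surface, level with it; the furniture and walls round the work are solid. World frame = base frame: x ahead of the robot, y to its left, z up, the work surface at z = 0. Lengths are in mm, angles in rad, forces in N, time in s.
With the tool pointing down it reaches from about 325 to 925 mm from the base axis. Payload 3.1 kg.
Tool frame: the origin (TCP) lies midway between the tips of the shut fingers; the grasp point (between the pads) lies grip_depth behind it (grip_depth is the distance from the TCP to the grasp point, in mm); z points along the fingers, y is the direction in which the jaws open and shut (so a half turn about z gives the same grasp; the last joint's range is limited). The gripper opens to 85 mm and grips with 20 to 120 N. Pads are 22 mm wide; open, the fingers measure 114 mm over their backs; the gripper's body (76 mm by 85 mm) begins 54 mm behind the grasp point. The pads swing forward as they close: fully open they stand 13 mm farther back than shut.
Start: joints at [1.184, 0.217, 1.613, -0, 1.311, -0.112], TCP at [169.577, 601.567, 231.3] pointing down, gripper open.
Joint ranges: [-2.75, 2.75], [-0.78, 2.1], [0.31, 2.55], [-1.13, 4.27], [0.13, 2.63], [-2.58, 2.58]. Speed limits (rad/s): [2.79, 2.79, 3.14, 3.14, 3.14, 3.14].

### API

Orientations are given as a unit quaternion [w, x, y, z].
In Python, from station import sense, capture, job_done, grip_depth gives the robot as it stands. The module is installed in compiled form; this text tells all that it offers.
- The arm moves only by the shell command python3 -m handwheel 'ROWS' [FORCE]. ROWS is text: rows parted by semicolons, each of 7 numbers parted by spaces: the closure in counts, from 0 (fully open) to 255 (shut), then the shift along the tool's x, y, z scaled (see below), then the turn, a rotation vector about the tool's x, y, z scaled (see below). A call has 1 to 5 rows; each row shifts and turns the commanded pose from where the row before left it, along the tool's axes as they then stand; what a row does not reach is not made up. The controller multiplies each number of a shift by 0.2 m and each number of a turn by 6 degrees. A row lasts 1/8 s, in which the tool goes at most 62.5 mm and 10.7 degrees, less where a joint would pass 70% of its speed; a pose out of reach is approached as far as the arm can. A call with a number of a shift or a turn outside -1 to 1 is refused whole. A call with a gripper value outside its range is refused whole. The fingers move at their own pace and stop on an object; FORCE is the grip in N (left out, the last holds). Time passes only in rows, so rows that do not move let the fingers close. It gives the time, the measured TCP pose, the force and the opening at its end, in the units of the state.
- sense(): the state, without advancing time (a new reading comes with each control period).
- capture(name): name is "side" or "top" or "wrist"; returns a dict with "frame" (400x640x3 uint8, blue, green, red), "mtx" (3x3 intrinsics, pixels), "origin" and "rotation" of the camera in the world. Camera axes: x right, y down, z forward; pixel columns grow to the right and rows downward; lengths in mm; the calibration is good to about 2 mm. A picture is of the moment at which its call begins. There is no depth.
- job_done(): hands the job in, once; it reports no verdict.
The state is a dict: "time_s": time; "qpos": joint angles; "qvel": joint speeds; "tau": joint torques, N m; "tool_pos": TCP position; "orientation": TCP orientation; "force": force on the tool from outside, world axes, zero at the start; "moment": the same for the moment, N m; "grip_width": finger opening in mm.
Only numpy, scipy, OpenCV 4.12 (cv2) and the standard library are available. Lean on these libraries where they do the work, as an engineer would, in place of code of your own. Each camera call takes 0.05 s, during which the arm holds its last target.

## Working session

There is one attempt and no reset: what is moved stays moved. The work goes in short steps, Python scripts to look and compute and a shell command to move; the robot and the scene stay as the last step left them, time stands still between calls to the robot, and variables do not carry over. Pictures are saved under pics/ and viewed, and the job is handed in when it is done.

```bash
mkdir -p pics; ls
python3 - <<'E'
from station import sense,capture,grip_depth
import cv2
print(grip_depth); s=sense(); print(s)
for n in ("side","top","wrist"):
    c=capture(n); cv2.imwrite(f"pics/{n}0.png",c["frame"]); print(n,c["mtx"].tolist(),c["origin"],c["rotation"])
E
```

```text
pics
18.700000000000003
{'time_s': 0.0, 'qpos': array([ 1.18382409e+00,  2.17766106e-01,  1.61495537e+00,  2.84944993e-05,
        1.31132319e+00, -1.12170287e-01]), 'qvel': array([ 1.30949220e-03, -1.53107737e-03, -1.81375927e-03, -7.38202378e-05,
       -2.16111182e-03, -1.14817775e-03]), 'tau': array([-1.40304448e-03, -3.96836579e+01, -3.03860486e+01, -2.55755003e-04,
        9.61637852e-03,  1.82234822e-05]), 'tool_pos': array([169.23361218, 600.7854497 , 229.94979639]), 'orientation': array([-3.16148529e-04,  1.36972583e-01,  9.90574080e-01, -1.18462147e-03]), 'force': array([0.54360543, 0.10346022, 0.00147947]), 'moment': array([-0.01823446,  0.05761171, -0.03305143]), 'grip_width': 85.6014491837354}
side [[387.3091983927412, 0.0, 318.43405509220827], [0.0, 387.3091983927412, 186.93844382388755], [0.0, 0.0, 1.0]] [ 245.06299791 -656.56030758  543.52019682] [-0.47862965  0.85437171 -0.17657676  0.09891054]
top [[449.00567503750364, 0.0, 316.3175584928219], [0.0, 449.00567503750364, 194.19884856097957], [0.0, 0.0, 1.0]] [ 313.49143117   87.65802592 1218.57616943] [ 0.07013125 -0.65210792  0.75084648 -0.07788736]
wrist [[345.87964378690805, 0.0, 320.77612000942753], [0.0, 345.87964378690805, 195.25338815814894], [0.0, 0.0, 1.0]] [ 90.43969459 623.88128622 372.30170945] [0.13072733 0.78639976 0.5956497  0.09842367]
```

View pics/top0.png

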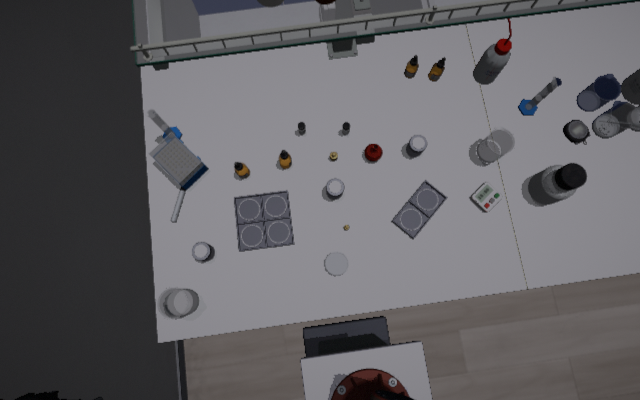

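View pics/side0.png

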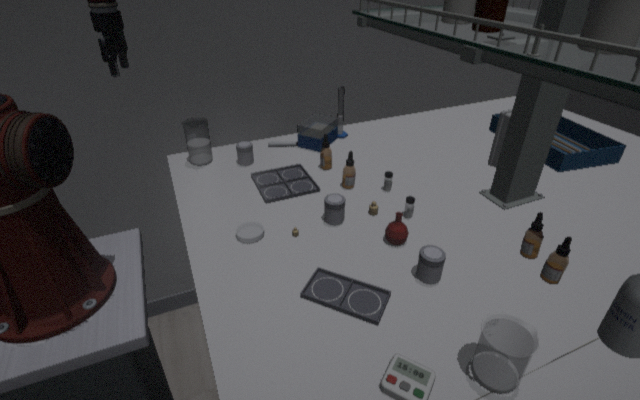

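View pics/wrist0.png

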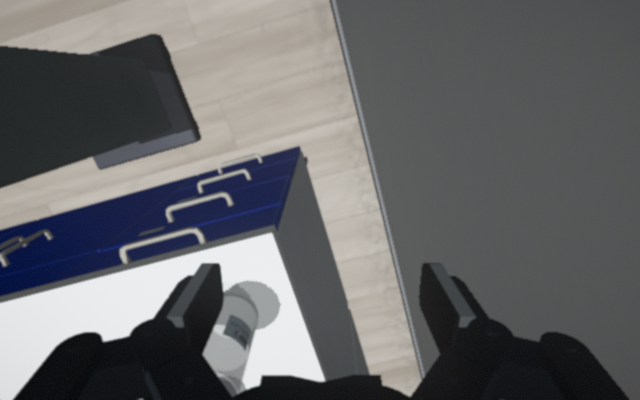

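The top view shows tins near (335,188), (417,146) and (203,252), and bottles near (242,170) and (285,159). The bulb is at (373,153), the weights at (334,156) and (347,227), and the trays at (264,221) and (419,209). I'll enlarge the crops.

```bash
cat > h.py <<'E'
import numpy as np,cv2
from scipy.spatial.transform import Rotation as R
from station import sense,capture,grip_depth
def rot(q): return R.from_quat([q[1],q[2],q[3],q[0]]).as_matrix()
def ray(c,u,v):
    d=np.linalg.inv(c["mtx"])@np.array([u,v,1.]); d=rot(c["rotation"])@d
    return c["origin"],d
def atz(c,u,v,z):
    o,d=ray(c,u,v); return o+d*(z-o[2])/d[2]
def proj(c,P):
    p=rot(c["rotation"]).T@(np.asarray(P,float)-c["origin"]); p=c["mtx"]@p; return p[:2]/p[2]
def tri(l):
    A=np.zeros((3,3));b=np.zeros(3)
    for c,u,v in l:
        o,d=ray(c,u,v); d=d/np.linalg.norm(d); M=np.eye(3)-np.outer(d,d); A+=M;b+=M@o
    return np.linalg.solve(A,b)
def crop(f,x0,y0,w,h,k,name,gain=1.6):
    g=cv2.resize(f[y0:y0+h,x0:x0+w],None,fx=k,fy=k,interpolation=cv2.INTER_CUBIC)
    cv2.imwrite("pics/"+name,np.clip(g*gain,0,255).astype(np.uint8))
E
python3 - <<'E'
import cv2
from h import *
t=cv2.imread("pics/top0.png");s=cv2.imread("pics/side0.png")
crop(t,180,110,160,150,4,"t_l.png");crop(t,310,110,150,150,4,"t_r.png")
crop(s,220,110,200,150,4,"s_a.png");crop(s,280,170,180,150,4,"s_b.png")
E
```

```text
(no output)
```

View pics/t_l.png

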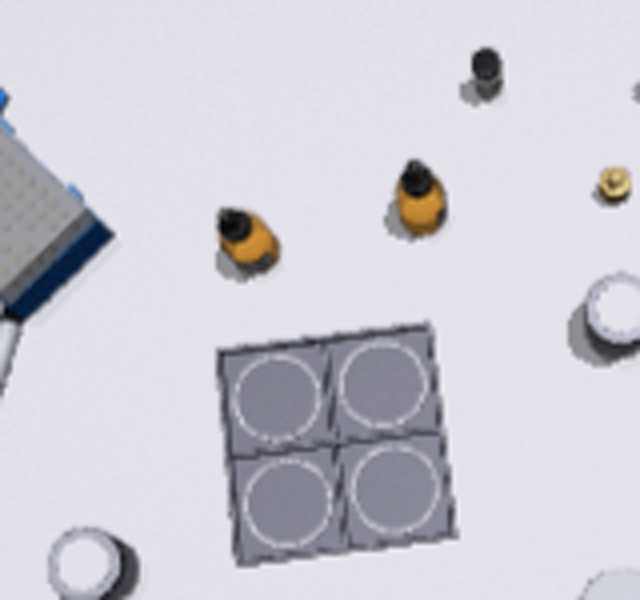

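View pics/t_r.png

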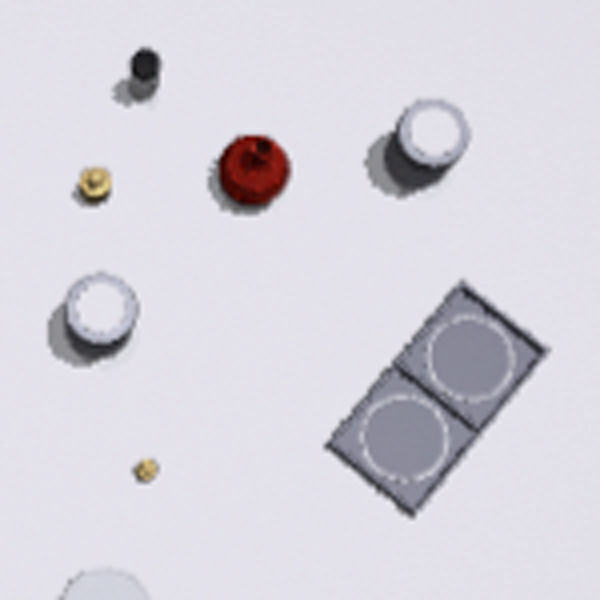

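View pics/s_a.png

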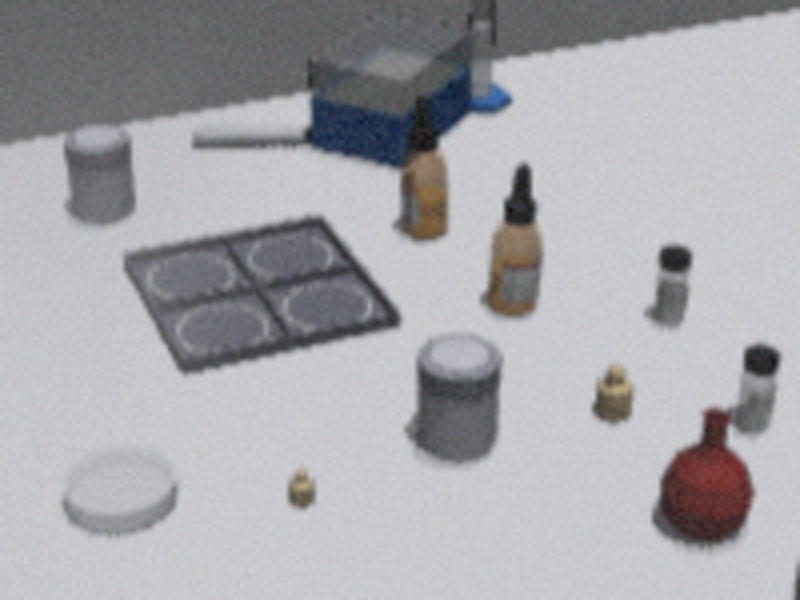

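View pics/s_b.png

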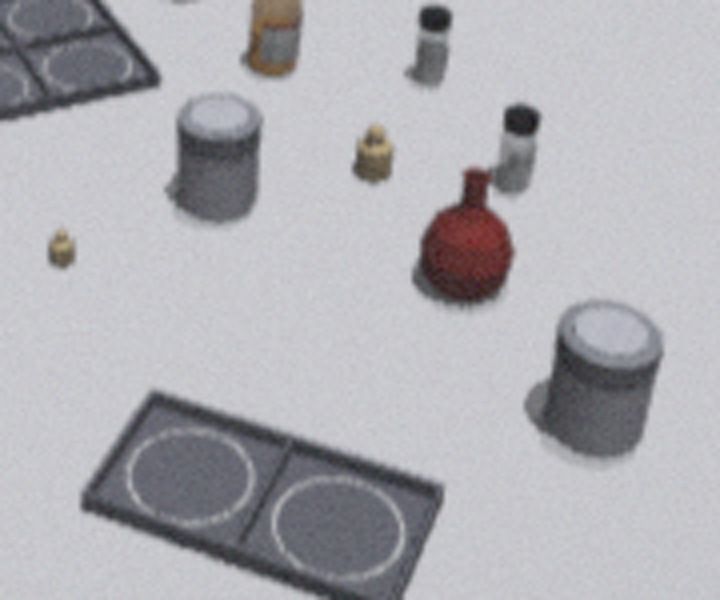

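```bash
cat > m.py <<'E'
from h import *
T=capture("top");S=capture("side")
def p(x0,y0,x,y): return x0+(x+.5)/4-.5, y0+(y+.5)/4-.5
L=lambda x,y:(T,*p(180,110,x,y)); Rr=lambda x,y:(T,*p(310,110,x,y))
A=lambda x,y:(S,*p(220,110,x,y)); B=lambda x,y:(S,*p(280,170,x,y))
D=dict(tinA=(L(87,565),A(98,138),60),tinB=(Rr(102,310),A(459,355),60),tinC=(Rr(433,134),B(609,330),60),
 bot1=(L(233,213),A(422,100),107),bot2=(L(414,164),A(522,168),107),bulb=(Rr(263,143),A(714,413),72),
 wl=(Rr(96,182),A(615,368),34),ws=(Rr(147,467),A(301,472),21),
 f00=(L(278,398),A(194,276),3),f01=(L(383,384),A(293,256),3),f10=(L(288,503),A(222,327),3),f11=(L(396,488),A(324,305),3),
 t0=(Rr(471,358),B(340,525),3),t1=(Rr(405,437),B(192,476),3))
for n,(a,b,z) in D.items():
    print(n,"tri",tri([a,b]).round(1),"top@z",atz(*a,z).round(1)[:2],"side@z",atz(*b,z).round(1)[:2])
E
python3 m.py
```

```text
tinA tri [452.8 370.5  61.5] top@z [452.5 370.9] side@z [453.8 373.7]
tinB tri [570.3   5.6  61.8] top@z [570.5   5.5] side@z [571.6   8. ]
tinC tri [ 658.8 -233.1   62.4] top@z [ 659.7 -233.9] side@z [ 660.5 -230.9]
bot1 tri [657.3 247.4 106. ] top@z [658.5 246.9] side@z [654.6 245.1]
bot2 tri [673.9 128.2 104.5] top@z [674.8 127.6] side@z [669.3 123.4]
bulb tri [ 662.7 -115.5   75.1] top@z [ 665.9 -117.1] side@z [ 662.6 -111.9]
wl tri [666.9  -6.   34.2] top@z [666.1  -5.6] side@z [668.1  -5.6]
ws tri [467.6 -11.   21.5] top@z [468.  -11.1] side@z [467.5 -10.4]
f00 tri [519.5 248.9   6.1] top@z [555.  244.8] side@z [484.5 249.4]
f01 tri [537.9 170.4  50. ] top@z [554.6 172.1] side@z [557.1 248.7]
f10 tri [495.3 250.7 -43.7] top@z [482.1 245.9] side@z [481.8 178.3]
f11 tri [512.4 162.2  15.3] top@z [482. 172.] side@z [553.2 177.7]
t0 tri [ 513.1 -244.3    7.4] top@z [ 513.8 -245.5] side@z [ 515.4 -240.9]
t1 tri [ 465.5 -189.7    5.6] top@z [ 466.  -190.3] side@z [ 466.3 -187.4]
```

Apart from the four-tray rings, which I paired wrongly between the views, every triangulated height fits its given size. The top and side views agree to about 3 mm (bottle 2, bulb and tray four: 5–7 mm), so I'll use averages. First I align the tool to the world axes, then go to the left tin, A, at (453, 372).

```bash
python3 -m handwheel '0 0 0 0 0 0 -1; 0 0 0 0 0 0 -1; 0 0 0 0 0 0 -0.62; 0 -0.2 -0.16 0 0 0 0; 0 -0.2 -0.16 0 0 0 0' 40; python3 -m handwheel '0 -0.2 -0.16 0 0 0 0; 0 -0.2 -0.16 0 0 0 0; 0 -0.2 -0.16 0 0 0 0; 0 -0.2 -0.16 0 0 0 0; 0 -0.2 -0.16 0 0 0 0'
cat > st.py <<'E'
from h import *
import sys
s=sense(); q=s["orientation"]; M=rot(q)
print("t",round(s["time_s"],2),"pos",s["tool_pos"].round(1),"yhead",np.degrees(np.arctan2(M[1,1],M[0,1])).round(2),"tilt z",M[:,2].round(3),"F",s["force"].round(2),"w",round(s["grip_width"],1))
if len(sys.argv)>2:
    t=np.array([float(v) for v in sys.argv[1:]]); d=t-s["tool_pos"][:len(t)]
    print("tool shift units",(M.T[:, :len(t)]@d/200).round(3))
E
python3 st.py 453 372 100
python3 -c "
from h import *
c=capture('wrist');cv2.imwrite('pics/w1.png',c['frame']);print(proj(c,[453,372,60]))"
```

```text
time_s: 0.88
tool_pos: [249.9, 537.0, 231.1]
orientation: [0.0, -0.001, 1.0, -0.0]
force: [-0.2, 0.0, 0.6]
grip_width: 85.2
time_s: 1.5
tool_pos: [450.6, 376.2, 231.3]
orientation: [0.0, 0.0, 1.0, 0.0]
force: [-0.8, 0.4, 0.2]
grip_width: 85.7
t 1.5 pos [450.6 376.2 231.3] yhead 89.97 tilt z [ 0.  0. -1.] F [-0.81  0.35  0.2 ] w 85.7
tool shift units [-0.012 -0.021  0.657]
[315.61872051 172.34464595]
```

View pics/w1.png

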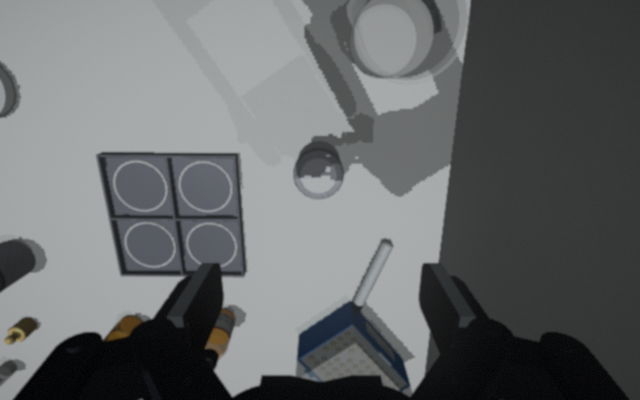

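Run:
```python
from h import *
c=capture('wrist');f=c['frame']
for P in ([556,247,3],[555,174.5,3],[483,247.5,3],[482,174.5,3]): print(proj(c,P).round(1))
crop(f,270,120,100,100,6,"w1c.png")
for i in (0,): print(c["origin"],rot(c["rotation"]).round(3).tolist())
```

```text
[215.9 238.9]
[154.7 238.3]
[209.6 179.9]
[144.2 179.2]
[372.88043483 373.17490782 373.20525969] [[0.004, 0.945, 0.328], [1.0, -0.003, -0.004], [-0.003, 0.328, -0.945]]
```

View pics/w1c.png

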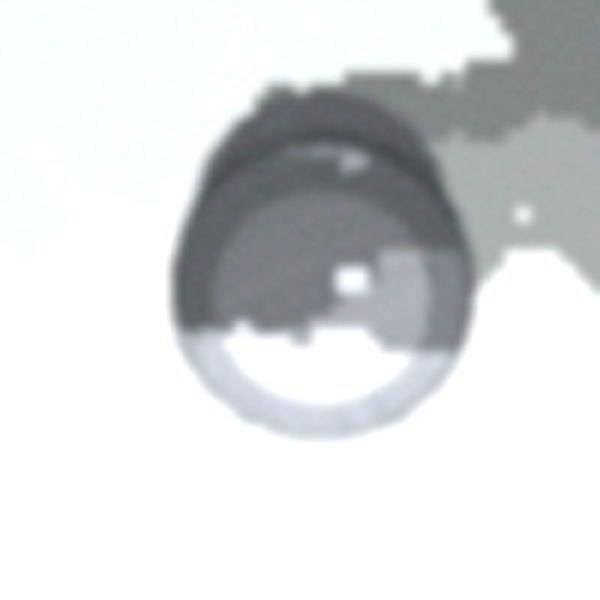

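```bash
python3 - <<'E'
from h import *
c=capture('wrist');f=c['frame']
crop(f,90,110,270,180,2.96,"w2.png",1.0)
for P in ([556,247,3],[555,174.5,3],[483,247.5,3],[482,174.5,3],[453,372,60]): print(proj(c,P).round(1),((proj(c,P)-[90,110])*2.96).round(0))
print(c["origin"])
E
python3 st.py 453 372 100
```

```text
[213.9 241.8] [367. 390.]
[152.8 241.3] [186. 389.]
[207.4 183. ] [348. 216.]
[142.1 182.5] [154. 214.]
[318.1 169.3] [675. 176.]
[370.80763665 375.09230707 373.38525647]
t 1.65 pos [451.2 375.8 231.2] yhead 89.74 tilt z [-0. -0. -1.] F [-0.71  0.07 -0.06] w 85.1
tool shift units [-0.009 -0.019  0.656]
```

View pics/w2.png

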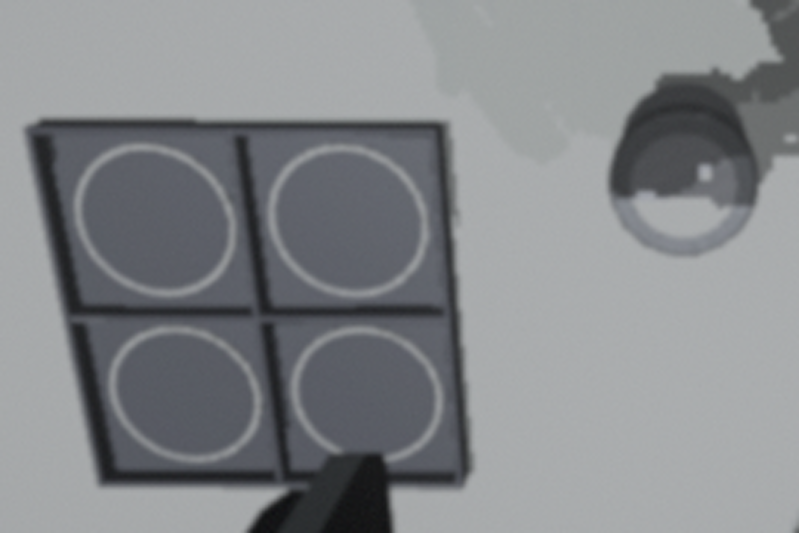

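Seen against predicted, everything is within about 2.5 mm. Descending on tin A.

```bash
python3 -m handwheel '0 -0.012 -0.013 0.2 0 0 0; 0 0 0 0.3 0 0 0; 0 0 0 0.3 0 0 0; 0 0 0 0.2 0 0 0; 0 0 0 0.08 0 0 0'; python3 st.py 453.5 373 14; python3 -m handwheel '120 0 0 0 0 0 0; 150 0 0 0 0 0 0; 150 0 0 0 0 0 0; 150 0 0 0 0 0 0' 40; python3 st.py
```

```text
time_s: 2.28
tool_pos: [448.7, 374.2, 12.1]
orientation: [-0.003, -0.0, 1.0, -0.002]
force: [-0.1, 0.1, 0.2]
grip_width: 85.5
t 2.27 pos [448.7 374.2  12.1] yhead 90.05 tilt z [-0.005 -0.003 -1.   ] F [-0.07  0.09  0.2 ] w 85.5
tool shift units [-0.024 -0.006 -0.01 ]
time_s: 2.78
tool_pos: [453.9, 376.3, 18.0]
orientation: [0.002, 0.0, 1.0, 0.002]
force: [-0.7, 0.7, 6.6]
grip_width: 46.5
t 2.77 pos [453.9 376.3  18. ] yhead 89.96 tilt z [ 0.004  0.003 -1.   ] F [-0.69  0.68  6.6 ] w 46.5
```

```bash
python3 -m handwheel '255 0 0 0 0 0 0; 255 0 0 0 0 0 0'; python3 st.py; python3 -m handwheel '255 0 0 -0.07 0 0 0;255 0 0 -0.07 0 0 0; 255 0 0 0 0 0 0; 255 0 0 0 0 0 0;255 0 0 0 0 0 0'; python3 st.py;  python3 -m handwheel '255 0 0 0 0 0 0;255 0 0 0 0 0 0'; python3 st.py; python3 -c "
from h import *
c=capture('side');crop(c['frame'],190,80,200,150,4,'s2.png')"
```

```text
time_s: 3.02
tool_pos: [453.9, 376.3, 18.0]
orientation: [0.002, 0.0, 1.0, 0.002]
force: [-1.3, 0.6, 7.7]
grip_width: 47.0
t 3.02 pos [453.9 376.3  18. ] yhead 89.96 tilt z [ 0.004  0.003 -1.   ] F [-1.28  0.57  7.66] w 47.0
time_s: 3.65
tool_pos: [451.3, 374.5, 42.6]
orientation: [-0.001, 0.0, 1.0, -0.0]
force: [-0.3, 0.0, -1.7]
grip_width: 47.0
t 3.65 pos [451.3 374.5  42.6] yhead 89.97 tilt z [-0.001 -0.001 -1.   ] F [-0.28  0.03 -1.74] w 47.0
time_s: 3.9
tool_pos: [451.6, 374.7, 42.9]
orientation: [-0.0, 0.0, 1.0, -0.0]
force: [-0.5, -0.3, -0.5]
grip_width: 47.0
t 3.9 pos [451.6 374.7  42.9] yhead 89.97 tilt z [-0.001 -0.    -1.   ] F [-0.47 -0.29 -0.49] w 47.0
```

View pics/s2.png

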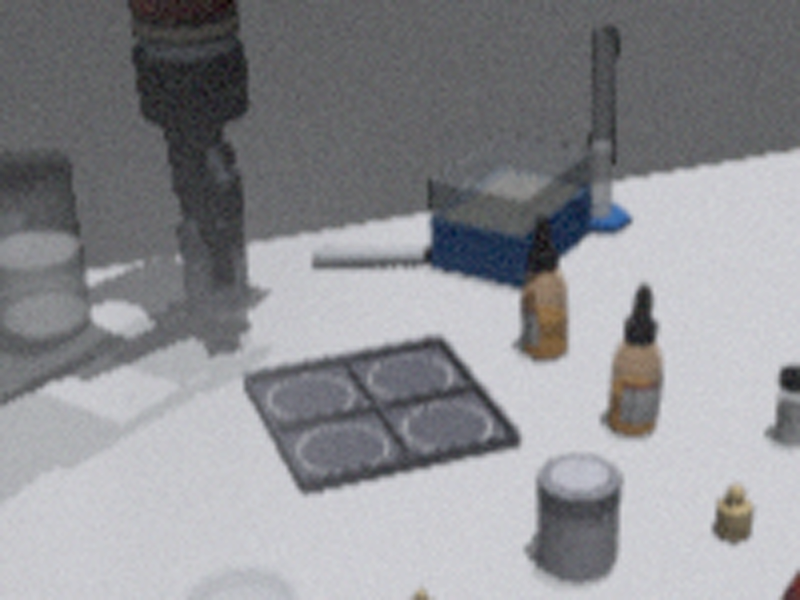

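Tin A is held (width 47) and the lift force is only about 0.5 N, so it is empty. Putting it back.

```bash
python3 -m handwheel '255 -0.01 0.004 0.06 0 0 0;255 0 0 0.05 0 0 0; 255 0 0 0.015 0 0 0; 255 0 0 0 0 0 0'; python3 st.py
```

```text
time_s: 4.45
tool_pos: [453.5, 375.3, 18.1]
orientation: [-0.001, 0.0, 1.0, -0.001]
force: [-1.9, -1.4, 1.6]
grip_width: 46.3
t 4.45 pos [453.5 375.3  18.1] yhead 89.98 tilt z [-0.001 -0.001 -1.   ] F [-1.89 -1.41  1.64] w 46.3
```

```bash
python3 -m handwheel '0 0 0 0 0 0 0;0 0 0 0 0 0 0;0 0 0 -0.05 0 0 0;0 0 0 -0.25 0 0 0;0 0 0 -0.25 0 0 0'; python3 -m handwheel '0 -0.084 -0.263 0 0 0 0;0 -0.084 -0.263 0 0 0 0;0 -0.084 -0.263 0 0 0 0;0 -0.084 -0.263 0 0 0 0;0 -0.084 -0.263 0 0 0 0';python3 -m handwheel '0 -0.084 -0.263 0 0 0 0;0 -0.084 -0.263 0 0 0 0;0 0 0 0 0 0 0'; python3 st.py 571 7 15
python3 - <<'E'
from h import *
c=capture('wrist');cv2.imwrite('pics/w3.png',c['frame'])
for P in ([571,7,60],[667,-5.7,34],[467.5,-10.7,21]): print(proj(c,P).round(1))
c=capture('top');crop(c['frame'],170,210,100,75,6,'t3.png')
E
```

```text
time_s: 5.08
tool_pos: [453.5, 375.4, 129.4]
orientation: [-0.0, 0.0, 1.0, -0.0]
force: [0.8, 1.4, 0.1]
grip_width: 85.3
time_s: 5.7
tool_pos: [538.5, 111.0, 129.3]
orientation: [0.001, 0.0, 1.0, 0.0]
force: [0.1, -0.0, 0.2]
grip_width: 85.6
time_s: 6.08
tool_pos: [573.0, 3.6, 129.6]
orientation: [0.001, 0.003, 1.0, -0.001]
force: [0.8, 0.7, 1.7]
grip_width: 85.6
t 6.08 pos [573.    3.6 129.6] yhead 89.67 tilt z [ 0.003 -0.001 -1.   ] F [0.79 0.71 1.71] w 85.6
tool shift units [0.012 0.017 0.573]
[325.3 206.1]
[309.5 304.9]
[297.7  39.3]
```

View pics/w3.png

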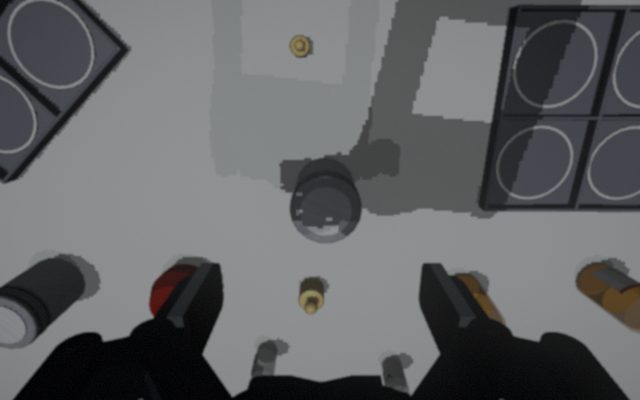

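View pics/t3.png

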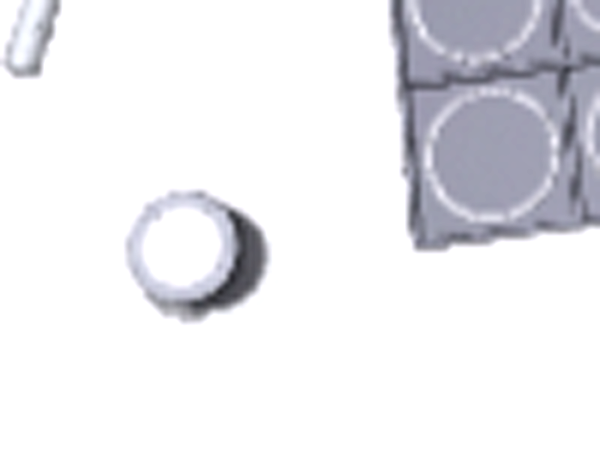

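```bash
python3 -m handwheel '0 -0.003 0 0.2 0 0 0;0 0 0 0.2 0 0 0;0 0 0 0.12 0 0 0;0 0 0 0.05 0 0 0;0 0 0 0 0 0 0'; python3 -m handwheel '150 0 0 0 0 0 0;255 0 0 0 0 0 0;255 0 0 0 0 0 0;255 0 0 0 0 0 0;255 0 0 0 0 0 0'; python3 st.py;  python3 -m handwheel '255 0 0 -0.07 0 0 0;255 0 0 -0.07 0 0 0; 255 0 0 0 0 0 0; 255 0 0 0 0 0 0;255 0 0 0 0 0 0'; python3 st.py;  python3 -m handwheel '255 0 0 0 0 0 0'; python3 st.py
```

```text
time_s: 6.8
tool_pos: [571.4, 8.5, 14.1]
orientation: [-0.001, -0.001, 1.0, 0.0]
force: [-0.2, -0.2, 0.7]
grip_width: 85.4
time_s: 7.42
tool_pos: [573.1, 7.1, 15.8]
orientation: [0.001, 0.0, 1.0, -0.0]
force: [-1.0, -0.7, 5.7]
grip_width: 46.8
t 7.42 pos [573.1   7.1  15.8] yhead 89.96 tilt z [ 0.002 -0.    -1.   ] F [-1.   -0.71  5.66] w 46.8
time_s: 8.05
tool_pos: [571.2, 7.5, 41.6]
orientation: [-0.001, 0.0, 1.0, 0.0]
force: [0.1, 0.2, -3.9]
grip_width: 46.7
t 8.05 pos [571.2   7.5  41.6] yhead 89.98 tilt z [-0.001  0.    -1.   ] F [ 0.13  0.16 -3.92] w 46.7
time_s: 8.18
tool_pos: [571.4, 7.5, 41.7]
orientation: [-0.001, 0.0, 1.0, 0.0]
force: [0.6, 0.7, -3.6]
grip_width: 46.9
t 8.18 pos [571.4   7.5  41.7] yhead 89.98 tilt z [-0.001  0.    -1.   ] F [ 0.57  0.66 -3.64] w 46.9
```

Tin B weighs about 3.7 N against tin A's 0.5 N, so B is the full one. Carrying it to the near compartment of tray two.

```bash
python3 -m handwheel '255 0 0 -0.3 0 0 0;255 0.106 -0.196 0 0 0 0;255 0.106 -0.196 0 0 0 0;255 0.106 -0.196 0 0 0 0;255 0.106 -0.196 0 0 0 0';  python3 -m handwheel '255 0.106 -0.196 0 0 0 0;255 0 0 0.15 0 0 0;255 0 0 0.15 0 0 0;255 0 0 0 0 0 0;255 0 0 0 0 0 0'; python3 st.py 466 -189 19
python3 - <<'E'
from h import *
c=capture('side');crop(c['frame'],280,170,180,150,4,'s4.png')
c=capture('top');crop(c['frame'],370,160,100,100,6,'t4.png')
E
```

```text
time_s: 8.8
tool_pos: [486.2, -150.4, 102.2]
orientation: [-0.0, 0.0, 1.0, -0.0]
force: [1.0, -0.6, -4.1]
grip_width: 46.7
time_s: 9.43
tool_pos: [466.5, -188.8, 43.0]
orientation: [0.0, 0.0, 1.0, -0.0]
force: [0.6, -0.2, -4.6]
grip_width: 46.4
t 9.43 pos [ 466.5 -188.8   43. ] yhead 89.99 tilt z [ 0.001 -0.001 -1.   ] F [ 0.61 -0.25 -4.6 ] w 46.4
tool shift units [ 0.003 -0.001  0.12 ]
```

View pics/s4.png

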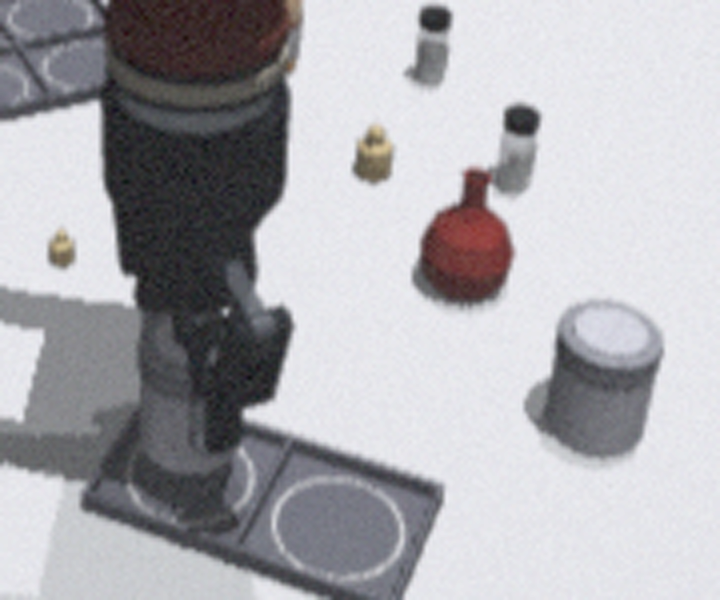

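View pics/t4.png

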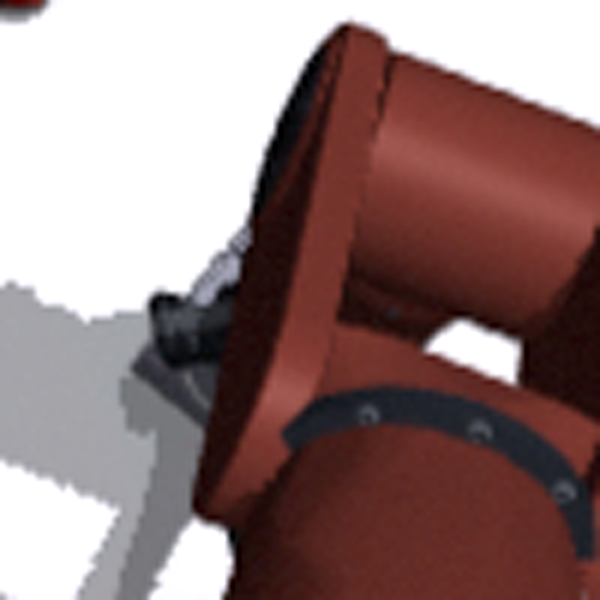

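The tin is held over the ring, with no sign of trouble. Lowering slowly.

```bash
python3 -m handwheel '255 0 0 0.07 0 0 0;255 0 0 0.03 0 0 0;255 0 0 0.01 0 0 0;255 0 0 0.005 0 0 0;255 0 0 0.005 0 0 0'; python3 -m handwheel '255 0 0 0.005 0 0 0;255 0 0 0 0 0 0'; python3 st.py
```

```text
time_s: 10.15
tool_pos: [465.8, -188.5, 19.0]
orientation: [-0.0, 0.0, 1.0, 0.0]
force: [-4.9, 2.0, 6.3]
grip_width: 46.7
time_s: 10.4
tool_pos: [465.8, -188.6, 18.9]
orientation: [-0.001, 0.0, 1.0, 0.0]
force: [-5.4, 2.4, 8.7]
grip_width: 46.6
t 10.4 pos [ 465.8 -188.6   18.9] yhead 89.99 tilt z [-0.001  0.001 -1.   ] F [-5.35  2.43  8.73] w 46.6
```

```bash
python3 -m handwheel '0 0 0 0 0 0 0;0 0 0 0 0 0 0;0 0 0 0 0 0 0;0 0 0 -0.1 0 0 0;0 0 0 -0.25 0 0 0'; python3 -m handwheel '0 0 0 -0.25 0 0 0;0 -0.147 0.225 0 0 0 0;0 -0.147 0.225 0 0 0 0;0 -0.147 0.225 0 0 0 0;0 -0.147 0.225 0 0 0 0';python3 -m handwheel '0 -0.147 0.225 0 0 0 0;0 -0.147 0.225 0 0 0 0;0 -0.147 0.225 0 0 0 0;0 0 0 0 0 0 0;0 0 0 0 0 0 0'; python3 st.py 672.5 126 64
python3 - <<'E'
from h import *
c=capture('wrist');cv2.imwrite('pics/w5.png',c['frame'])
for P in ([672.5,126,107],[672.5,126,80]): print(proj(c,P).round(1))
c=capture('side');crop(c['frame'],280,150,200,150,4,'s5.png')
E
```

```text
time_s: 11.02
tool_pos: [463.4, -187.2, 85.3]
orientation: [-0.003, 0.0, 1.0, 0.002]
force: [0.7, 0.4, 0.8]
grip_width: 85.6
time_s: 11.65
tool_pos: [584.5, -7.2, 137.4]
orientation: [0.0, 0.0, 1.0, -0.0]
force: [1.1, -0.9, -0.1]
grip_width: 85.6
time_s: 12.28
tool_pos: [671.3, 126.2, 136.6]
orientation: [-0.001, -0.0, 1.0, -0.0]
force: [0.0, -1.6, 0.1]
grip_width: 85.4
t 12.28 pos [671.3 126.2 136.6] yhead 90.01 tilt z [-0.001 -0.001 -1.   ] F [ 0.   -1.62  0.08] w 85.4
tool shift units [-0.007 -0.001  0.363]
[319.8 237.8]
[319.9 218.8]
```

View pics/w5.png

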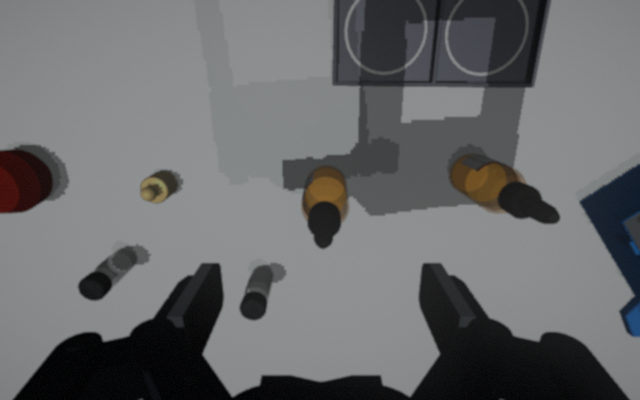

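View pics/s5.png

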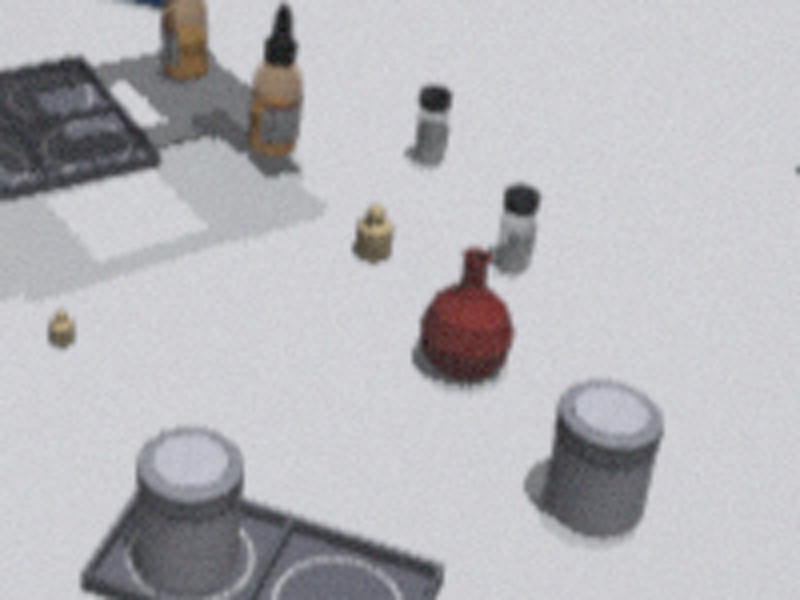

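Wrist view: tin placed, and bottle 2's teat tip is at about (323,243) against a predicted (320,238), so it stands a little farther out, at about (674.5, 127.5). I'll grip it by the cap.

```bash
python3 -m handwheel '0 -0.016 0.006 0.05 0 0 0;0 0 0 0.2 0 0 0;0 0 0 0.1 0 0 0;0 0 0 0.01 0 0 0;0 0 0 0 0 0 0'; python3 -m handwheel '150 0 0 0 0 0 0;255 0 0 0 0 0 0;255 0 0 0 0 0 0;255 0 0 0 0 0 0;255 0 0 0 0 0 0' 30; python3 -m handwheel '255 0 0 0 0 0 0';python3 st.py
python3 - <<'E'
from h import *
c=capture('wrist');cv2.imwrite('pics/w6.png',c['frame'])
c=capture('side');crop(c['frame'],290,100,120,100,6,'s6.png')
E
```

```text
time_s: 13.0
tool_pos: [675.5, 127.4, 65.9]
orientation: [0.0, 0.0, 1.0, 0.0]
force: [0.1, -0.4, 0.7]
grip_width: 85.5
time_s: 13.62
tool_pos: [675.4, 127.7, 65.9]
orientation: [0.001, 0.0, 1.0, 0.0]
force: [-1.1, -0.1, 1.3]
grip_width: 19.8
time_s: 13.75
tool_pos: [675.4, 127.7, 65.9]
orientation: [0.001, 0.0, 1.0, 0.0]
force: [0.6, 0.4, 3.2]
grip_width: 20.1
t 13.75 pos [675.4 127.7  65.9] yhead 89.98 tilt z [ 0.001  0.    -1.   ] F [0.58 0.45 3.15] w 20.1
```

View pics/s6.png

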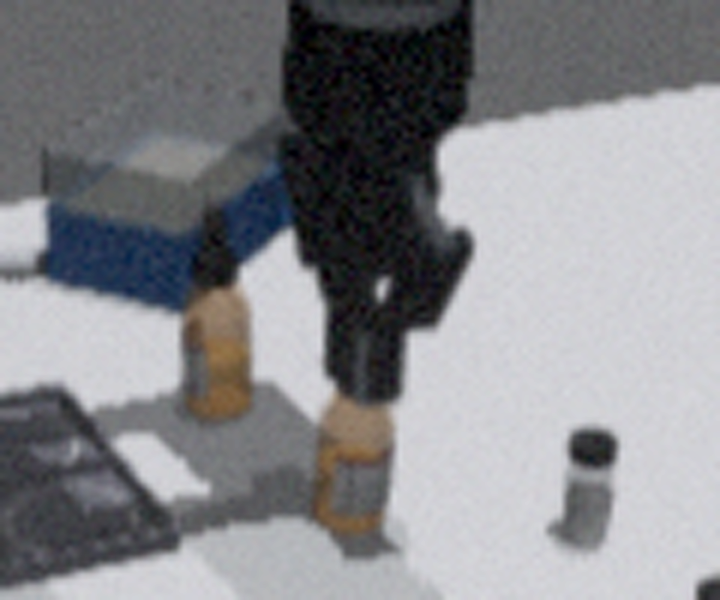

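View pics/w6.png

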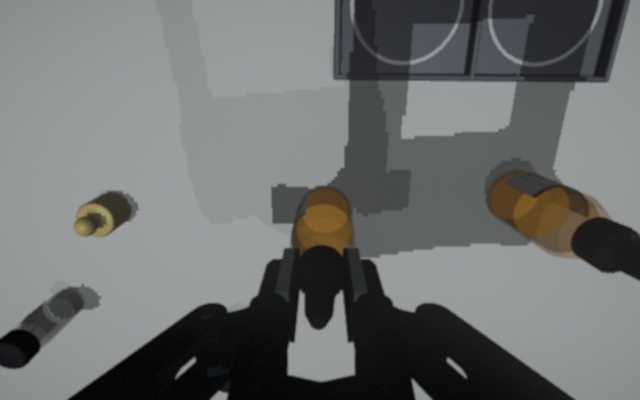

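Bottle 2 is gripped by its cap and upright. Carrying it to the other compartment of tray two, (514.5, -243.5).

```bash
python3 -m handwheel '255 0 0 -0.1 0 0 0;255 0 0 -0.25 0 0 0;255 0.05 -0.116 0 0 0 0;255 0.11 -0.254 0 0 0 0;255 0.11 -0.254 0 0 0 0';  python3 -m handwheel '255 0.11 -0.254 0 0 0 0;255 0.11 -0.254 0 0 0 0;255 0.11 -0.254 0 0 0 0;255 0.11 -0.254 0 0 0 0;255 0.095 -0.216 0 0 0 0'; python3 -m handwheel '255 0 0 0.1 0 0 0;255 0 0 0.13 0 0 0;255 0 0 0 0 0 0;255 0 0 0 0 0 0'; python3 st.py 514.5 -243.5 69
python3 - <<'E'
from h import *
c=capture('wrist');cv2.imwrite('pics/w7.png',c['frame'])
c=capture('side');crop(c['frame'],280,220,150,130,5,'s7.png')
E
```

```text
time_s: 14.48
tool_pos: [619.4, 1.2, 135.0]
orientation: [-0.0, -0.0, 1.0, -0.0]
force: [0.1, -0.1, -0.3]
grip_width: 20.0
time_s: 15.1
tool_pos: [511.5, -245.5, 134.9]
orientation: [-0.001, 0.001, 1.0, 0.0]
force: [1.4, -0.3, -0.6]
grip_width: 19.9
time_s: 15.6
tool_pos: [513.8, -242.9, 89.2]
orientation: [-0.0, -0.0, 1.0, 0.0]
force: [0.7, 0.2, 0.4]
grip_width: 19.8
t 15.6 pos [ 513.8 -242.9   89.2] yhead 90.03 tilt z [-0.  0. -1.] F [0.69 0.21 0.39] w 19.8
tool shift units [-0.004 -0.003  0.101]
```

View pics/s7.png

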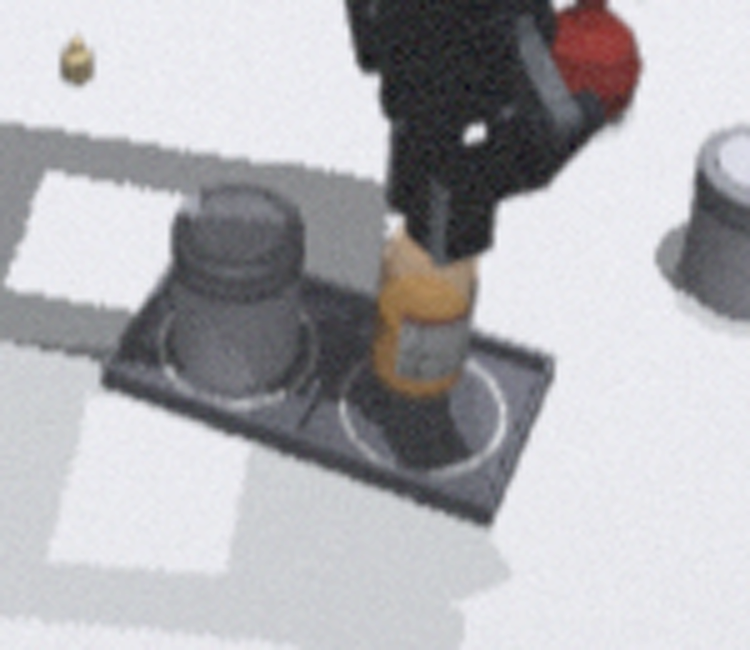

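View pics/w7.png

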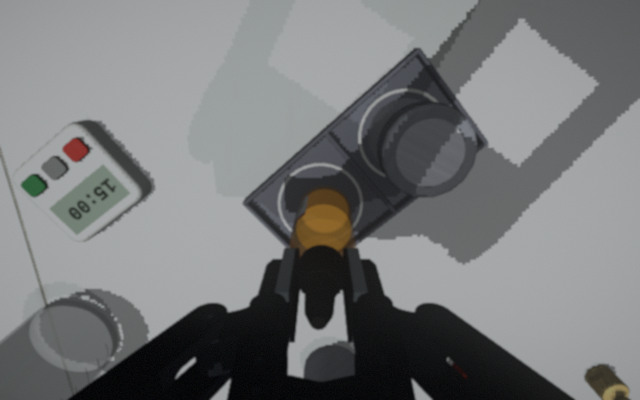

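```bash
python3 -m handwheel '255 -0.003 0 0.05 0 0 0;255 0 0 0.03 0 0 0;255 0 0 0.01 0 0 0;255 0 0 0.005 0 0 0;255 0 0 0.005 0 0 0'; python3 -m handwheel '255 0 0 0.004 0 0 0;255 0 0 0 0 0 0'; python3 st.py
```

```text
time_s: 16.32
tool_pos: [514.5, -243.7, 69.4]
orientation: [0.0, 0.0, 1.0, -0.0]
force: [-0.2, 0.4, -0.2]
grip_width: 20.0
time_s: 16.58
tool_pos: [514.7, -243.8, 68.9]
orientation: [0.0, 0.0, 1.0, -0.0]
force: [-0.0, 0.2, 0.9]
grip_width: 20.0
t 16.57 pos [ 514.7 -243.8   68.9] yhead 89.97 tilt z [ 0.001 -0.    -1.   ] F [-0.05  0.22  0.95] w 20.0
```

```bash
python3 -m handwheel '255 0 0 0.005 0 0 0;255 0 0 0 0 0 0'; python3 -m handwheel '0 0 0 0 0 0 0;0 0 0 0 0 0 0;0 0 0 0 0 0 0;0 0 0 -0.15 0 0 0;0 0 0 -0.25 0 0 0'; python3 -m handwheel '0 -0.152 0.238 0 0 0 0;0 -0.152 0.238 0 0 0 0;0 -0.152 0.238 0 0 0 0;0 -0.152 0.238 0 0 0 0;0 -0.152 0.238 0 0 0 0'; python3 -m handwheel '0 0 0 0.2 0 0 0;0 0 0 0 0 0 0;0 0 0 0 0 0 0'; python3 st.py 667 -5.7 5;  python3 - <<'E'
from h import *
c=capture('wrist');cv2.imwrite('pics/w8.png',c['frame'])
print(proj(c,[667,-5.7,34]))
c=capture('side');crop(c['frame'],280,190,150,130,5,'s8.png')
E
```

```text
time_s: 16.82
tool_pos: [515.2, -243.9, 68.9]
orientation: [0.001, 0.0, 1.0, -0.0]
force: [-0.4, 1.5, 5.2]
grip_width: 19.8
time_s: 17.45
tool_pos: [512.3, -242.4, 145.5]
orientation: [-0.003, 0.0, 1.0, 0.002]
force: [-0.0, 1.1, 0.5]
grip_width: 85.3
time_s: 18.08
tool_pos: [667.2, -4.1, 147.2]
orientation: [-0.0, 0.0, 1.0, -0.0]
force: [0.7, -1.5, 0.6]
grip_width: 85.2
time_s: 18.45
tool_pos: [666.2, -6.2, 107.6]
orientation: [-0.0, 0.001, 1.0, -0.0]
force: [-0.4, -0.4, 0.2]
grip_width: 85.1
t 18.45 pos [666.2  -6.2 107.6] yhead 89.93 tilt z [-0.001 -0.    -1.   ] F [-0.36 -0.44  0.15] w 85.1
tool shift units [-0.004  0.002  0.513]
[320.83928946 208.1644256 ]
```

View pics/s8.png

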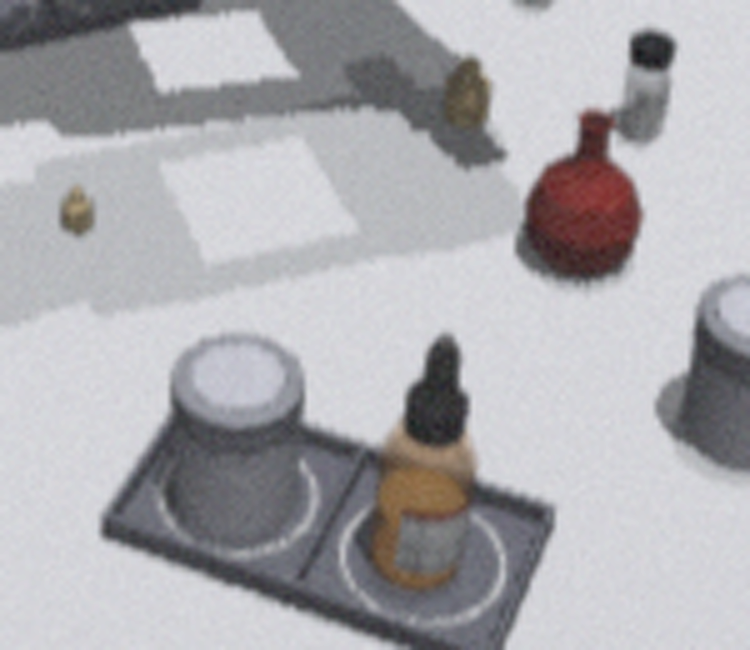

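View pics/w8.png

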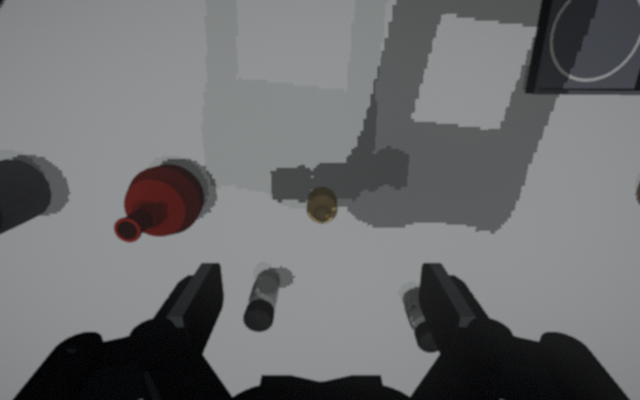

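Both items in tray two stand upright inside their compartments. The weight's knob is at about (323,208) in the wrist view, as predicted. Descending.

```bash
python3 -m handwheel '0 -0.004 0.004 0.2 0 0 0;0 0 0 0.2 0 0 0;0 0 0 0.08 0 0 0;0 0 0 0.025 0 0 0;0 0 0 0 0 0 0'; python3 st.py; python3 -m handwheel '150 0 0 0 0 0 0;255 0 0 0 0 0 0;255 0 0 0 0 0 0;255 0 0 0 0 0 0;255 0 0 0 0 0 0' 30; python3 -m handwheel '255 0 0 0 0 0 0';python3 st.py
```

```text
time_s: 19.18
tool_pos: [668.6, -5.2, 8.1]
orientation: [0.001, 0.0, 1.0, -0.0]
force: [-0.0, 0.4, 0.7]
grip_width: 85.4
t 19.18 pos [668.6  -5.2   8.1] yhead 89.96 tilt z [ 0.002 -0.    -1.   ] F [-0.    0.45  0.75] w 85.4
time_s: 19.8
tool_pos: [667.6, -4.8, 7.0]
orientation: [0.0, 0.0, 1.0, 0.0]
force: [-1.5, 0.0, 3.1]
grip_width: 19.7
time_s: 19.92
tool_pos: [667.6, -4.8, 7.0]
orientation: [0.0, 0.0, 1.0, 0.0]
force: [-0.4, -0.4, 3.1]
grip_width: 19.7
t 19.93 pos [667.6  -4.8   7. ] yhead 89.97 tilt z [ 0.001  0.    -1.   ] F [-0.36 -0.39  3.1 ] w 19.7
```

Weight gripped. Carrying it to the tray-four compartment at (555.5, 173.5).

```bash
python3 -m handwheel '255 0 0 -0.1 0 0 0;255 0 0 -0.2 0 0 0;255 0.112 0.178 0 0 0 0;255 0.112 0.178 0 0 0 0;255 0.112 0.178 0 0 0 0';  python3 -m handwheel '255 0.112 0.178 0 0 0 0;255 0.112 0.178 0 0 0 0;255 0 0 0.1 0 0 0;255 0 0 0.08 0 0 0;255 0 0 0 0 0 0'; python3 -m handwheel '255 0 0 0 0 0 0'; python3 st.py 555.5 173.5 10
python3 - <<'E'
from h import *
c=capture('wrist');cv2.imwrite('pics/w9.png',c['frame'])
c=capture('side');crop(c['frame'],250,110,130,110,6,'s9.png')
E
```

```text
time_s: 20.55
tool_pos: [599.7, 102.8, 67.5]
orientation: [0.001, 0.0, 1.0, 0.0]
force: [0.1, 0.3, -1.6]
grip_width: 19.5
time_s: 21.18
tool_pos: [553.9, 171.9, 28.2]
orientation: [-0.002, 0.001, 1.0, -0.001]
force: [-0.8, 0.2, -0.9]
grip_width: 19.7
time_s: 21.3
tool_pos: [556.0, 172.3, 30.3]
orientation: [-0.0, 0.001, 1.0, -0.0]
force: [-0.3, -0.2, -0.3]
grip_width: 19.8
t 21.3 pos [556.  172.3  30.3] yhead 89.89 tilt z [-0. -0. -1.] F [-0.3  -0.15 -0.33] w 19.8
tool shift units [0.002 0.006 0.102]
```

View pics/s9.png

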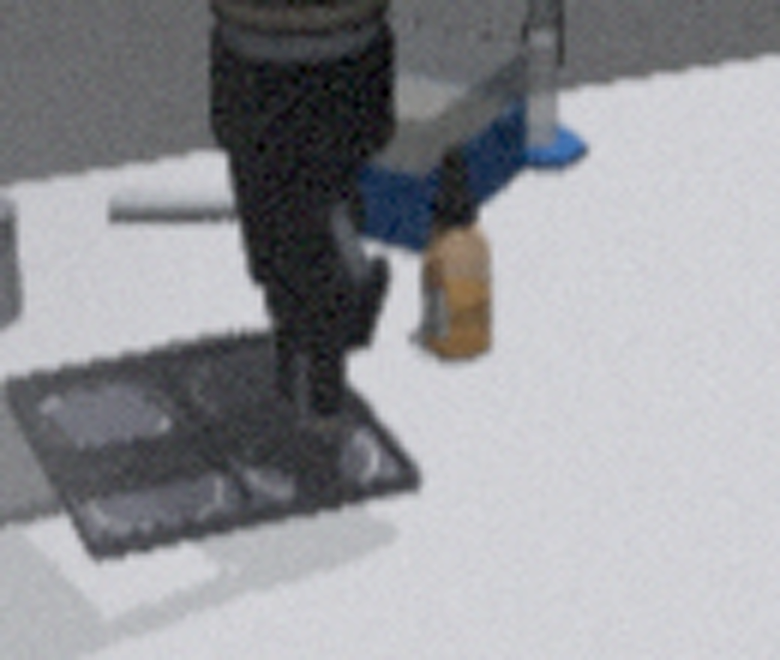

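View pics/w9.png

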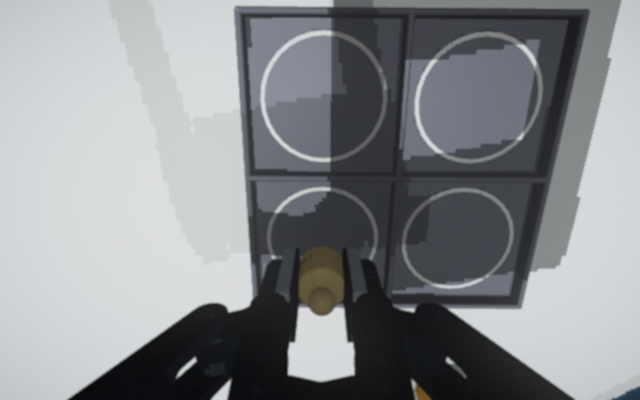

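```bash
python3 -m handwheel '255 0 0.004 0.05 0 0 0;255 0 0 0.03 0 0 0;255 0 0 0.01 0 0 0;255 0 0 0.005 0 0 0;255 0 0 0.005 0 0 0'; python3 -m handwheel '255 0 0 0.004 0 0 0;255 0 0 0 0 0 0'; python3 st.py
```

```text
time_s: 22.02
tool_pos: [555.6, 174.1, 10.6]
orientation: [0.0, 0.0, 1.0, 0.0]
force: [-0.0, -0.3, -0.9]
grip_width: 19.6
time_s: 22.28
tool_pos: [555.6, 174.0, 10.1]
orientation: [0.0, 0.0, 1.0, 0.0]
force: [0.3, -0.6, -0.1]
grip_width: 19.2
t 22.27 pos [555.6 174.   10.1] yhead 89.97 tilt z [ 0.  0. -1.] F [ 0.33 -0.63 -0.06] w 19.2
```

```bash
python3 -m handwheel '255 0 0 0.005 0 0 0;255 0 0 0.002 0 0 0;255 0 0 0 0 0 0'; python3 st.py
```

```text
time_s: 22.65
tool_pos: [555.7, 174.1, 10.0]
orientation: [-0.0, 0.0, 1.0, -0.0]
force: [-2.8, -0.5, 8.6]
grip_width: 19.6
t 22.65 pos [555.7 174.1  10. ] yhead 89.98 tilt z [-0. -0. -1.] F [-2.81 -0.47  8.6 ] w 19.6
```

```bash
python3 -m handwheel '170 0 0 0 0 0 0;170 0 0 0 0 0 0;170 0 0 -0.1 0 0 0;0 0 0 -0.25 0 0 0;0 0 0 -0.2 0 0 0'; python3 -m handwheel '0 -0.09 -0.241 0 0 0 0;0 -0.09 -0.241 0 0 0 0;0 -0.09 -0.241 0 0 0 0;0 -0.09 -0.241 0 0 0 0;0 -0.09 -0.241 0 0 0 0'; python3 -m handwheel '0 -0.09 -0.241 0 0 0 0;0 0 0 0 0 0 0;0 0 0 0 0 0 0'; python3 st.py 664 -115 10;  python3 - <<'E'
from h import *
c=capture('wrist');cv2.imwrite('pics/w10.png',c['frame'])
print(proj(c,[664,-115,72]),proj(c,[664,-115,25]))
c=capture('side');crop(c['frame'],250,110,130,110,6,'s10.png')
E
```

```text
time_s: 23.28
tool_pos: [556.2, 174.1, 121.2]
orientation: [0.001, 0.0, 1.0, 0.0]
force: [0.5, 0.3, 0.4]
grip_width: 63.8
time_s: 23.9
tool_pos: [646.2, -68.7, 119.9]
orientation: [0.001, 0.0, 1.0, -0.0]
force: [-0.1, 1.2, -1.4]
grip_width: 85.4
time_s: 24.28
tool_pos: [663.2, -115.1, 119.0]
orientation: [0.0, 0.001, 1.0, 0.0]
force: [0.5, -0.6, -0.4]
grip_width: 85.6
t 24.27 pos [ 663.2 -115.1  119. ] yhead 89.94 tilt z [ 0.     0.001 -1.   ] F [ 0.48 -0.56 -0.35] w 85.6
tool shift units [-0.004  0.     0.545]
[320.21951406 224.2478734 ] [320.21759914 198.07814594]
```

View pics/s10.png

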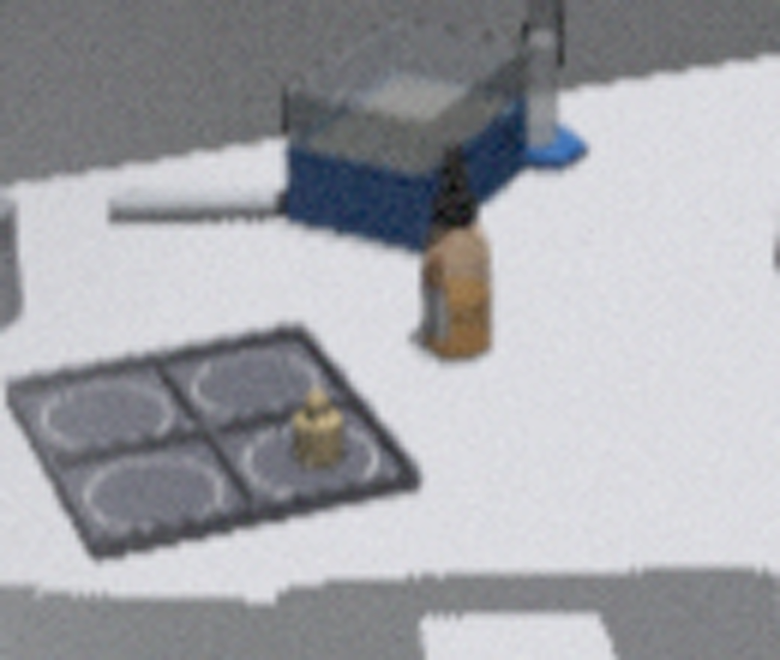

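View pics/w10.png

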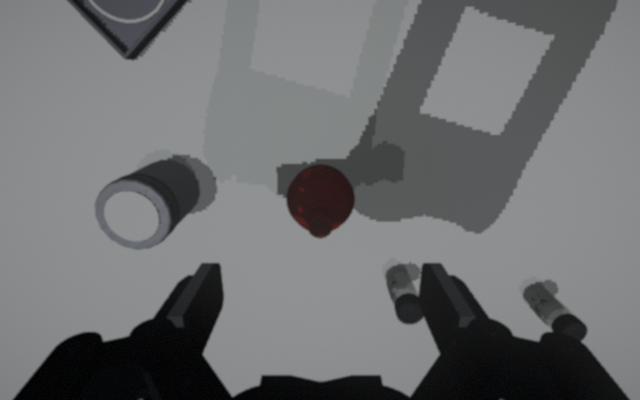

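The weight is standing in its compartment. The bulb's tip is at about (320,230) against a predicted 224, so it's 2 mm farther out. Gripping the ball at its widest.

```bash
python3 -m handwheel '0 -0.011 0 0.1 0 0 0;0 0 0 0.2 0 0 0;0 0 0 0.2 0 0 0;0 0 0 0.05 0 0 0;0 0 0 0 0 0 0'; python3 st.py; python3 -m handwheel '100 0 0 0 0 0 0;170 0 0 0 0 0 0;255 0 0 0 0 0 0;255 0 0 0 0 0 0;255 0 0 0 0 0 0' 25; python3 -m handwheel '255 0 0 0 0 0 0';python3 st.py
python3 - <<'E'
from h import *
c=capture('wrist');cv2.imwrite('pics/w11.png',c['frame'])
c=capture('side');crop(c['frame'],330,170,130,110,6,'s11.png')
E
```

```text
time_s: 25.0
tool_pos: [664.6, -114.4, 7.0]
orientation: [-0.001, -0.0, 1.0, 0.0]
force: [0.8, 0.1, 0.2]
grip_width: 85.4
t 25.0 pos [ 664.6 -114.4    7. ] yhead 90.02 tilt z [-0.002  0.001 -1.   ] F [0.78 0.14 0.2 ] w 85.4
time_s: 25.62
tool_pos: [667.2, -115.9, 10.7]
orientation: [0.002, 0.0, 1.0, -0.001]
force: [-0.8, -0.0, 6.4]
grip_width: 45.7
time_s: 25.75
tool_pos: [667.2, -115.9, 10.7]
orientation: [0.002, 0.0, 1.0, -0.001]
force: [0.0, -0.3, 6.5]
grip_width: 46.1
t 25.75 pos [ 667.2 -115.9   10.7] yhead 89.97 tilt z [ 0.004 -0.001 -1.   ] F [ 0.05 -0.32  6.55] w 46.1
```

View pics/s11.png

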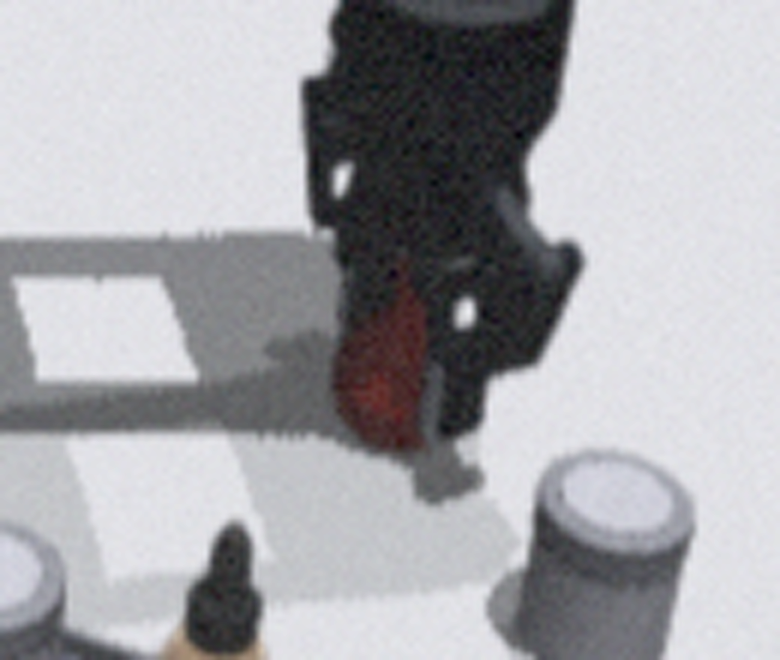

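View pics/w11.png

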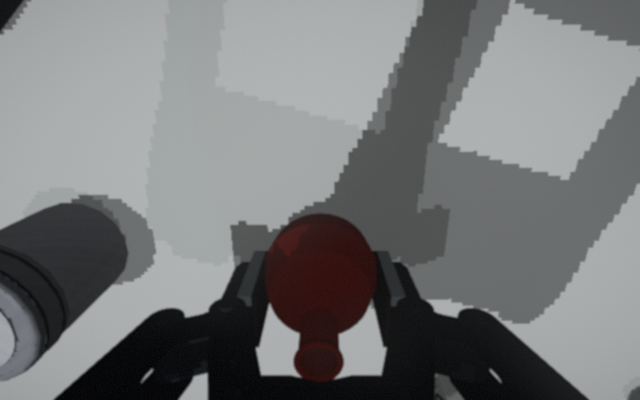

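```bash
python3 -m handwheel '255 0 0 -0.1 0 0 0;255 0 0 -0.2 0 0 0;255 0 0 -0.1 0 0 0;255 0.06 0.095 0 0 0 0;255 0.13 0.205 0 0 0 0';  python3 -m handwheel '255 0.13 0.205 0 0 0 0;255 0.13 0.205 0 0 0 0;255 0.13 0.205 0 0 0 0;255 0.13 0.205 0 0 0 0;255 0.13 0.205 0 0 0 0'; python3 -m handwheel '255 0.075 0.118 0 0 0 0;255 0.005 0 0 0 0 0;255 0 0 0.15 0 0 0;255 0 0 0.13 0 0 0;255 0 0 0 0 0 0';python3 -m handwheel '255 0 0 0 0 0 0'; python3 st.py 482.5 174 13.7
python3 - <<'E'
from h import *
c=capture('wrist');cv2.imwrite('pics/w12.png',c['frame'])
c=capture('side');crop(c['frame'],240,110,130,110,6,'s12.png')
E
```

```text
time_s: 26.48
tool_pos: [628.6, -56.1, 89.8]
orientation: [0.002, 0.001, 1.0, -0.0]
force: [-0.6, 0.0, -0.5]
grip_width: 46.0
time_s: 27.1
tool_pos: [496.6, 151.0, 88.7]
orientation: [0.0, 0.0, 1.0, 0.0]
force: [0.9, 1.0, -1.0]
grip_width: 45.6
time_s: 27.72
tool_pos: [479.8, 172.1, 30.4]
orientation: [-0.002, 0.001, 1.0, -0.001]
force: [0.9, -0.2, 0.1]
grip_width: 45.5
time_s: 27.85
tool_pos: [482.7, 173.0, 33.1]
orientation: [0.001, 0.001, 1.0, 0.0]
force: [1.0, 0.4, -1.1]
grip_width: 45.5
t 27.85 pos [482.7 173.   33.1] yhead 89.93 tilt z [ 0.001  0.    -1.   ] F [ 1.03  0.37 -1.11] w 45.5
tool shift units [0.001 0.005 0.097]
```

View pics/s12.png

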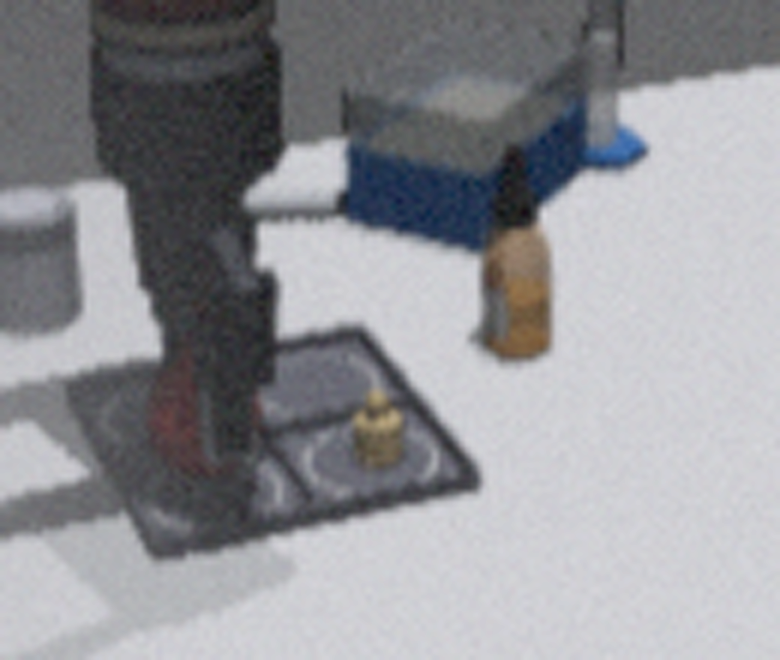

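View pics/w12.png

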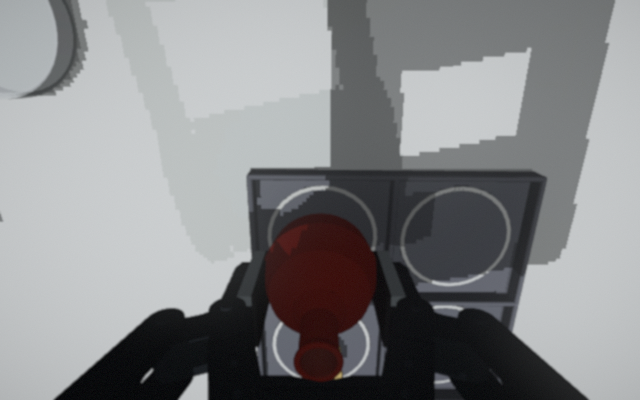

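```bash
python3 -m handwheel '255 0 0.004 0.05 0 0 0;255 0 0 0.025 0 0 0;255 0 0 0.01 0 0 0;255 0 0 0.005 0 0 0;255 0 0 0.005 0 0 0'; python3 -m handwheel '255 0 0 0.004 0 0 0;255 0 0 0 0 0 0'; python3 st.py
```

```text
time_s: 28.58
tool_pos: [481.6, 174.3, 13.7]
orientation: [-0.0, 0.0, 1.0, -0.0]
force: [-4.2, -0.4, 7.3]
grip_width: 45.6
time_s: 28.82
tool_pos: [481.6, 174.3, 13.7]
orientation: [-0.0, 0.0, 1.0, -0.0]
force: [-3.1, -1.4, 8.5]
grip_width: 45.6
t 28.82 pos [481.6 174.3  13.7] yhead 89.99 tilt z [-0.001 -0.    -1.   ] F [-3.14 -1.38  8.47] w 45.6
```

```bash
python3 -m handwheel '0 0 0 0 0 0 0;0 0 0 0 0 0 0;0 0 0 0 0 0 0;0 0 0 -0.1 0 0 0;0 0 0 -0.25 0 0 0'; python3 -m handwheel '0 0 0 -0.28 0 0 0;0 -0.219 0.091 0 0 0 0;0 -0.219 0.091 0 0 0 0;0 -0.219 0.091 0 0 0 0;0 -0.219 0.091 0 0 0 0';python3 -m handwheel '0 0 0 0 0 0 0;0 0 0 0 0 0 0'; python3 st.py 657 247 65
python3 - <<'E'
from h import *
c=capture('wrist');cv2.imwrite('pics/w13.png',c['frame'])
for P in ([657,247,107],[657,247,80]): print(proj(c,P).round(1))
c=capture('side');crop(c['frame'],240,110,130,110,6,'s13.png')
E
```

```text
time_s: 29.45
tool_pos: [478.6, 173.5, 80.3]
orientation: [-0.004, 0.0, 1.0, -0.001]
force: [-0.1, 0.4, -0.1]
grip_width: 85.5
time_s: 30.08
tool_pos: [658.0, 247.5, 138.1]
orientation: [-0.0, 0.0, 1.0, -0.0]
force: [0.9, -0.1, 0.4]
grip_width: 85.1
time_s: 30.32
tool_pos: [655.9, 246.7, 137.5]
orientation: [-0.001, 0.0, 1.0, -0.0]
force: [-0.4, 0.3, 0.5]
grip_width: 85.5
t 30.32 pos [655.9 246.7 137.5] yhead 89.98 tilt z [-0.002 -0.001 -1.   ] F [-0.38  0.28  0.54] w 85.5
tool shift units [-0.007  0.002  0.362]
[320.7 237. ]
[320.7 218.2]
```

View pics/s13.png

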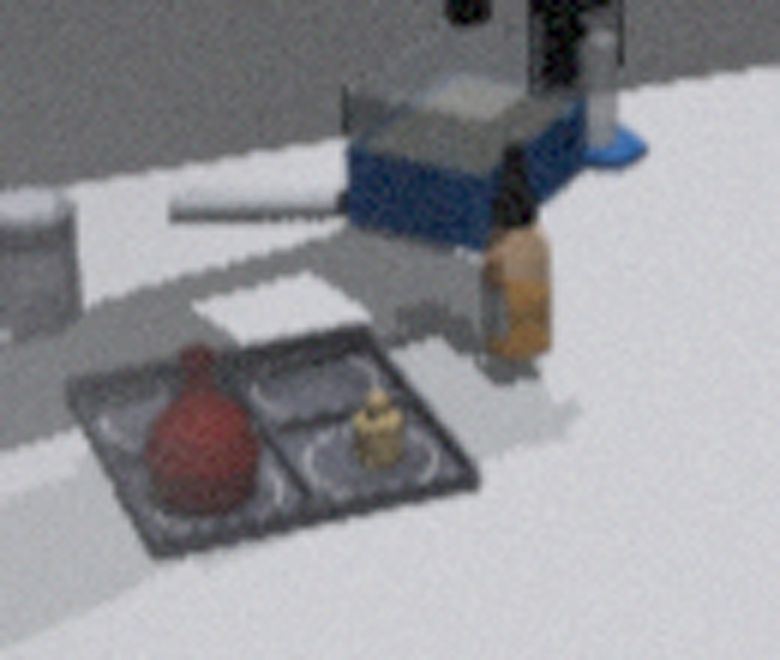

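View pics/w13.png

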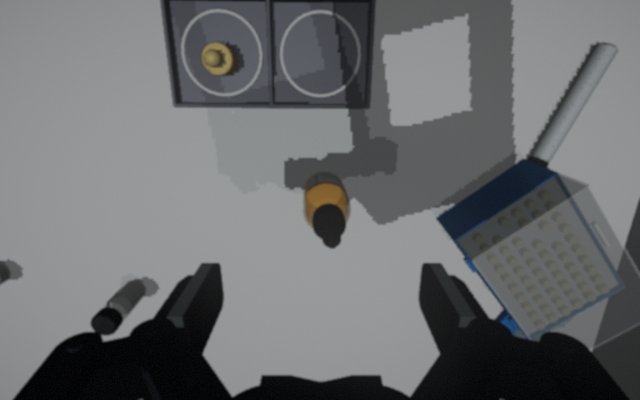

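The bulb stands well. Bottle 1's tip is at (332,242), so it is about 3 mm farther in +y and +x than estimated. The blue rack is near the left finger, so I'll work out that clearance.

Run:
```python
from h import *
T=capture("top");S=capture("side");W=capture("wrist")
crop(T["frame"],140,100,130,110,6,"t14.png")
for z in (45,60,75): print(z,atz(T,207.7,168.4,z).round(0),atz(W,440,217,z).round(0),atz(W,512,330,z).round(0))
print(tri([(T,235.6,162.6),(W,332,243)]),tri([(S,325.2,134.6),(W,332,243)]))
```

```text
45 [674. 338.  45.] [671. 335.  45.] [773. 406.  45.]
60 [669. 335.  60.] [665. 329.  60.] [760. 396.  60.]
75 [665. 332.  75.] [659. 324.  75.] [748. 386.  75.]
[659.45310518 252.64819082 110.0277118 ] [660.74247175 253.73893287 103.57712593]
```

View pics/t14.png

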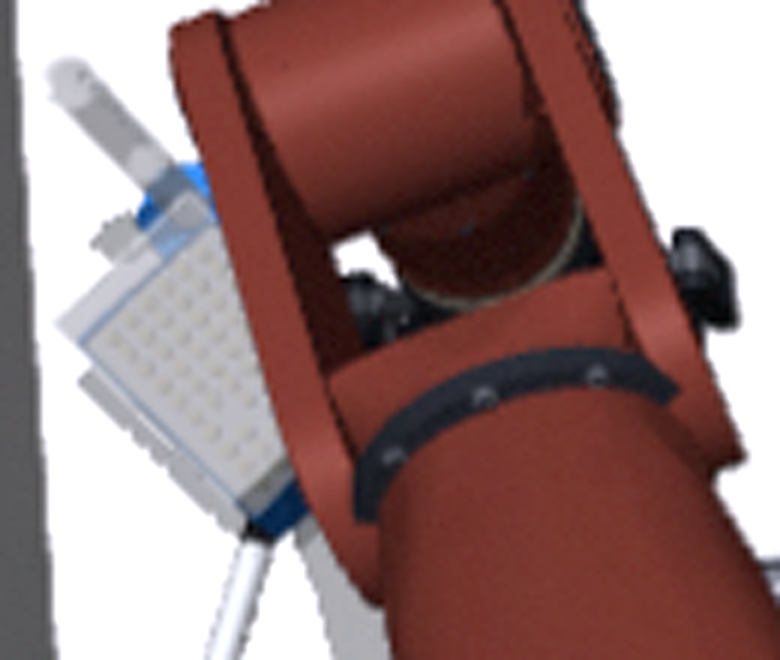

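```bash
python3 -m handwheel '0 -0.016 0.021 0.05 0 0 0;0 0 0 0.2 0 0 0;0 0 0 0.1 0 0 0;0 0 0 0.01 0 0 0;0 0 0 0 0 0 0'; python3 st.py; python3 -m handwheel '150 0 0 0 0 0 0;255 0 0 0 0 0 0;255 0 0 0 0 0 0;255 0 0 0 0 0 0;255 0 0 0 0 0 0' 30; python3 -m handwheel '255 0 0 0 0 0 0';python3 st.py
python3 - <<'E'
from h import *
c=capture('wrist');cv2.imwrite('pics/w15.png',c['frame'])
c=capture('side');crop(c['frame'],270,90,120,100,6,'s15.png')
E
```

```text
time_s: 31.2
tool_pos: [660.6, 251.3, 67.1]
orientation: [0.0, 0.0, 1.0, 0.0]
force: [0.6, 0.4, 0.1]
grip_width: 85.3
t 31.2 pos [660.6 251.3  67.1] yhead 89.98 tilt z [ 0.001  0.    -1.   ] F [0.61 0.41 0.12] w 85.3
time_s: 31.82
tool_pos: [660.5, 251.1, 67.2]
orientation: [0.0, 0.0, 1.0, 0.0]
force: [-0.2, 0.6, 2.0]
grip_width: 19.7
time_s: 31.95
tool_pos: [660.5, 251.2, 67.2]
orientation: [0.001, 0.0, 1.0, 0.0]
force: [-0.2, -0.1, 3.4]
grip_width: 19.9
t 31.95 pos [660.5 251.2  67.2] yhead 89.98 tilt z [ 0.001  0.    -1.   ] F [-0.22 -0.12  3.44] w 19.9
```

View pics/s15.png

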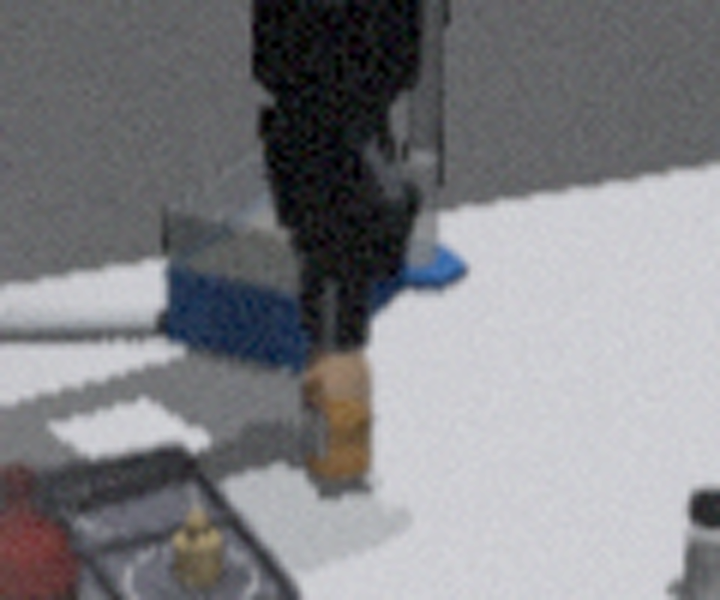

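View pics/w15.png

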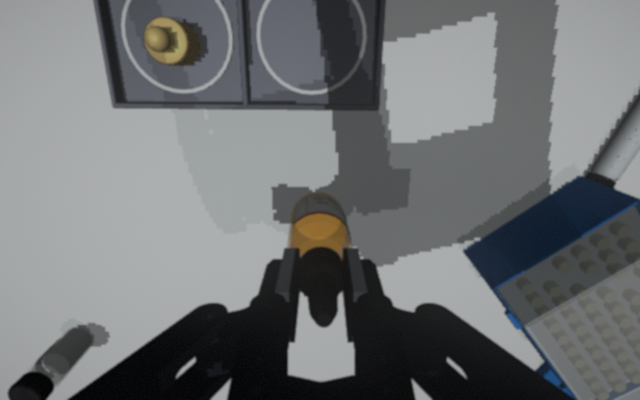

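```bash
python3 -m handwheel '255 0 0 -0.1 0 0 0;255 0 0 -0.2 0 0 0;255 0.1 -0.005 0 0 0 0;255 0.22 -0.008 0 0 0 0;255 0.2 -0.008 0 0 0 0';  python3 -m handwheel '255 0 0 0 0 0 0;255 0 0 0.12 0 0 0;255 0 0 0.07 0 0 0;255 0 0 0 0 0 0;255 0 0 0 0 0 0'; python3 st.py 556 247 70
python3 - <<'E'
from h import *
c=capture('wrist');cv2.imwrite('pics/w16.png',c['frame'])
c=capture('side');crop(c['frame'],240,100,120,100,6,'s16.png')
E
```

```text
time_s: 32.67
tool_pos: [554.8, 247.0, 127.2]
orientation: [0.0, 0.0, 1.0, 0.0]
force: [0.5, -0.2, -0.6]
grip_width: 19.6
time_s: 33.3
tool_pos: [556.8, 247.1, 89.0]
orientation: [0.0, 0.0, 1.0, 0.0]
force: [-0.4, -0.1, -1.3]
grip_width: 19.8
t 33.3 pos [556.8 247.1  89. ] yhead 89.97 tilt z [ 0.001  0.    -1.   ] F [-0.36 -0.07 -1.26] w 19.8
tool shift units [ 0.004 -0.001  0.095]
```

View pics/s16.png

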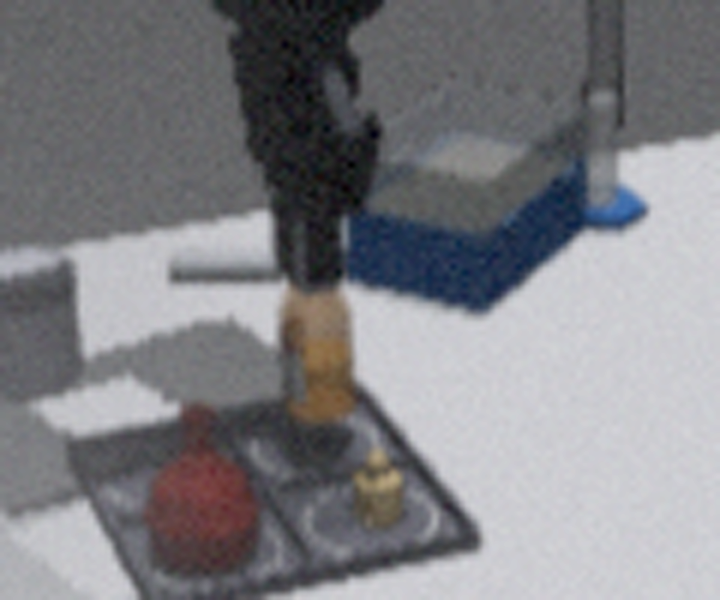

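View pics/w16.png

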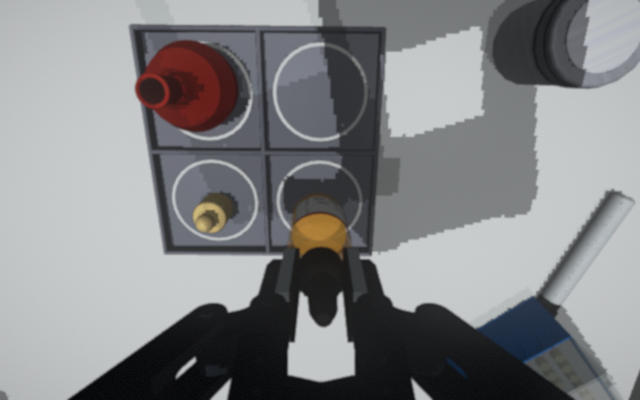

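```bash
python3 -m handwheel '255 0.01 0 0.04 0 0 0;255 0 0 0.03 0 0 0;255 0 0 0.01 0 0 0;255 0 0 0.005 0 0 0;255 0 0 0.005 0 0 0'; python3 -m handwheel '255 0 0 0.005 0 0 0;255 0 0 0.003 0 0 0;255 0 0 0 0 0 0'; python3 st.py
```

```text
time_s: 34.02
tool_pos: [554.2, 247.1, 70.6]
orientation: [0.0, 0.0, 1.0, 0.0]
force: [1.0, -0.0, 0.5]
grip_width: 19.7
time_s: 34.4
tool_pos: [554.9, 247.2, 70.1]
orientation: [0.001, 0.0, 1.0, 0.0]
force: [-0.2, -0.1, 5.3]
grip_width: 20.0
t 34.4 pos [554.9 247.2  70.1] yhead 89.98 tilt z [ 0.002  0.    -1.   ] F [-0.16 -0.07  5.26] w 20.0
```

```bash
python3 -m handwheel '0 0 0 0 0 0 0;0 0 0 0 0 0 0;0 0 0 0 0 0 0;0 0 0 -0.15 0 0 0;0 0 0 -0.25 0 0 0'; python3 -m handwheel '0 0 0 -0.25 0 0 0;0 0.2 0.21 -0.1 0 0 0;0 0.2 0.21 0 0 0 0;0 0.2 0.21 0 0 0 0;0 0.2 0.21 0 0 0 0';python3 -m handwheel '0 0.2 0.21 0 0 0 0;0 0.2 0.21 0 0 0 0;0 0.2 0.21 0 0 0 0;0 0 0 0 0 0 0;0 0 0 0 0 0 0'; python3 st.py
python3 - <<'E'
from h import *
T=capture('top');t=T['frame'];t0=cv2.imread("pics/top0.png")
crop(t,180,110,160,150,4,"t17.png");crop(t,310,110,150,150,4,"t17r.png")
S=capture('side');crop(S['frame'],220,110,240,200,3.3,"s17.png")
def c(f):
    g=cv2.cvtColor(f,cv2.COLOR_BGR2GRAY)[225:275,185:225]; return g
a,b=c(t0),c(t); print("tinA shift px",cv2.phaseCorrelate(a.astype(np.float64),b.astype(np.float64)))
for n,R_ in (("tinA",a),("now",b)):
    e=cv2.HoughCircles(cv2.resize(R_,None,fx=4,fy=4,interpolation=cv2.INTER_CUBIC),cv2.HOUGH_GRADIENT,1,50,param1=120,param2=15,minRadius=28,maxRadius=48)
    print(n,e)
E
```

```text
time_s: 35.02
tool_pos: [551.7, 246.2, 146.7]
orientation: [-0.003, 0.0, 1.0, -0.001]
force: [0.2, 0.8, -0.2]
grip_width: 85.5
time_s: 35.65
tool_pos: [392.7, 416.1, 218.9]
orientation: [0.0, 0.0, 1.0, 0.0]
force: [0.4, 0.2, 0.4]
grip_width: 85.3
time_s: 36.28
tool_pos: [274.1, 540.7, 218.4]
orientation: [0.0, -0.0, 1.0, -0.001]
force: [0.3, -0.6, 0.2]
grip_width: 85.3
t 36.27 pos [274.1 540.7 218.4] yhead 90.03 tilt z [ 0.    -0.001 -1.   ] F [ 0.27 -0.6   0.21] w 85.3
tinA shift px ((-0.47275168196708606, 0.12404379687603395), 1.0381414636072337)
tinA [[[ 64.5 103.5  35.1]]]
now [[[ 70.5 110.5  43.8]]]
```

View pics/t17.png

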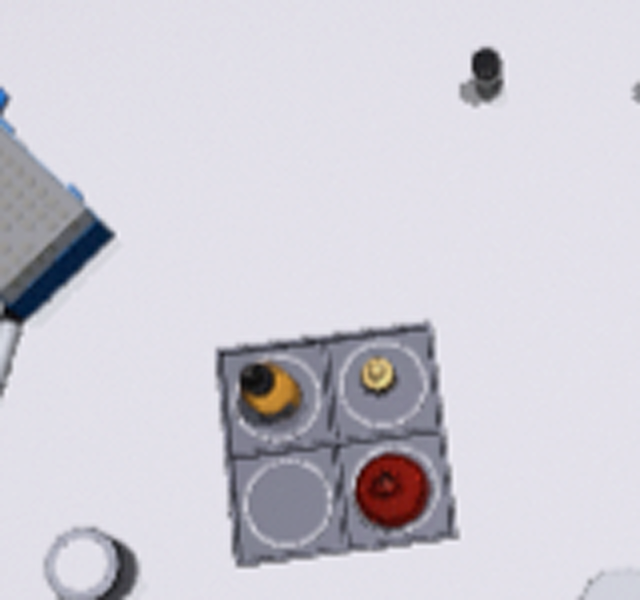

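View pics/t17r.png

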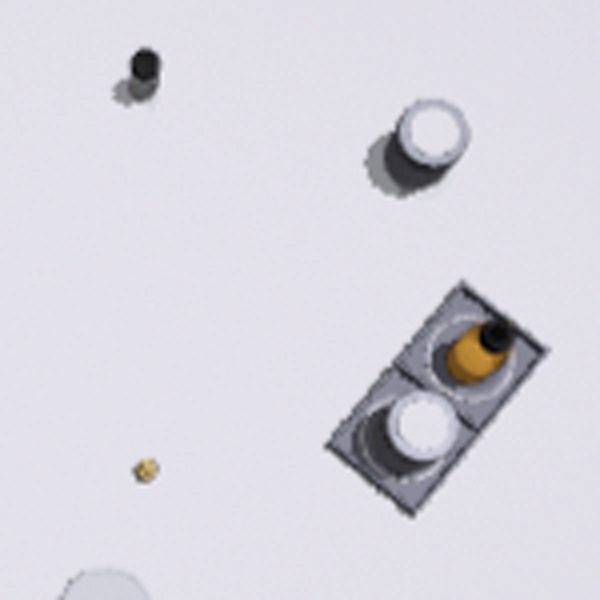

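View pics/s17.png

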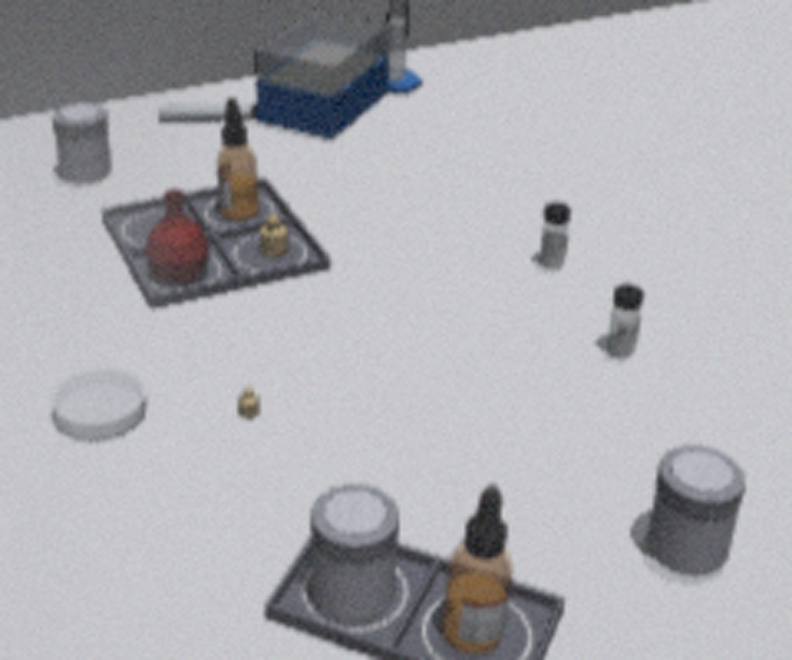

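All five items stand upright, one to a compartment. Tin A is back within about 3 mm of where it stood, and the small weight and tin C are untouched. Handing in.

```bash
python3 -c "
from station import job_done,sense
print(sense()['time_s']);print(job_done())"
```

```text
36.375
the job is handed in; nothing more can be done
None
```

Both kits are made up and the job is handed in at 36.4 s of the 122 s allowed.

- **Finding the full tin:** The left tin lifted at about 0.5 N, so it was empty and I put it back. The middle tin lifted at about 3.7–4.6 N, so it was the full one. I did not lift the third tin.
- **Two-compartment tray:** It holds the full tin and one dropper bottle.
- **Four-compartment tray:** It holds the larger brass weight, the red bulb and the other dropper bottle. I lowered every item until the force and height showed contact with the tray floor, then released it.

**Last checks:** The final top and side views show all five items upright, one to a compartment. The smaller weight and the third tin are where they stood, and the arm is clear of everything.

**Small disagreements:**
- The tin I put back is about 1–3 mm to the left of where it stood. My two measurements of this differ, and the jaws probably moved it while centring; I left it as it was. A third check, by circle fitting, gave no usable result.
- The camera estimates of positions differed by up to about 7 mm. I corrected these with the wrist view before the grasps they affected.

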